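# Check the blanks case and load the strays into the forming dies

## Robot

A 7-joint arm with a two-finger parallel gripper is mounted at the origin on the work surface. World frame = base frame: x ahead of the robot, y to its left, z up, the work surface at z = 0. Lengths are in m, angles in rad, forces in N, time in s.
With the tool pointing down it reaches from about 0.35 to 0.9 m from the base axis. Payload 19.9 kg.
Tool frame: the origin (TCP) lies at the very end of the fingers, on their centre line; the grasp point (between the pads) lies 19 mm behind it; z points along the fingers, y is the line along which they close (so a half turn about z gives the same grasp; the last joint's range is limited). The gripper opens to 85 mm and grips with 20 to 120 N. Pads are 22 mm wide; open, the fingers measure 114 mm over their backs; the gripper's body (76 mm by 85 mm) begins 54 mm behind the grasp point. The pads swing forward as they close: fully open they stand 13 mm farther back than shut.
Start: joints at [-0.042, 0.417, -0.01, 1.614, 0.005, 1.111, -0.053], TCP at [0.625, 0, 0.231] pointing down, gripper open.
Joint ranges: [-2.81, 2.81], [-0.39, 2.02], [-1.27, 1.25], [0.06, 2.57], [-1.19, 4.33], [0.19, 2], [-2.82, 2.82]. Speed limits (rad/s): [1.89, 1.89, 2.39, 2.39, 3.01, 3.01, 3.01].

## Interface

Orientations are given as a unit quaternion [x, y, z, w].
In Python, from station import env, vision, job_done gives the robot as it stands.
- The arm moves only by the tool send_rows, never from a script. Its arguments are lists of equal length, an entry for each row: "dp": the shift along the tool's x, y, z as a fraction of full scale, a list of three; "turn": the turn about the tool's z as a fraction of full scale; "jaw": the closure, from -1 (fully open) to 1 (shut). In form: {"dp": [[dx, dy, dz], ...], "turn": [turn, ...], "jaw": [jaw, ...]}. A call has 1 to 8 rows; each row shifts and turns the commanded pose from where the row before left it, along the tool's axes as they then stand; what a row does not reach is not made up. Full scale, the value 1, is 600 mm for a shift and pi/2 rad for a turn. A row lasts 1/12 s, in which the tool goes at most 41.7 mm and 7.16 degrees, less where a joint would pass 70% of its speed; a pose out of reach is approached as far as the arm can. A call with a number of a shift or a turn outside -1 to 1 is refused whole. A call with a gripper value outside its range is refused whole. The fingers move at their own pace and stop on an object; the grip force is fixed at half the most. Time passes only in rows, so rows that do not move let the fingers close. It gives the time, the measured TCP pose, the force, the opening and the grip force at its end, in the units of the state.
- env.observe(): the state, without advancing time (a new reading comes with each control period).
- vision.capture(name): name is "scene" or "side" or "wrist"; returns a dict with "pixels" (420x560x3 uint8, red, green, blue), "depth" (420x560 float32, m along the optical axis (not along the pixel's ray), 0 where there is no reading), "fx", "fy", "cx", "cy" (pixels), "k1" (the pictures are not rectified: a ray, as slopes to the right and down, at radius r is drawn at 1 + k1 r^2 times it, then the intrinsics apply), "origin" and "orientation" of the camera in the world; the wrist camera has in their place "hand_eye" (4x4, takes a point from camera to tool coordinates, whose origin is the TCP and whose axes are the flange's). Camera axes: x right, y up, looking along -z (the intrinsics and any distortion apply to the point x, -y, -z); pixel columns grow to the right and rows downward; lengths in m; the calibration is good to about 2 mm. A picture is of the moment at which its call begins: read the wrist's pose just before it.
- job_done(): hands the job in; it is judged then, once.
The state is a dict: "clock": time; "qpos": joint angles; "joint_velocities": joint speeds; "effort": joint torques, N m; "eef_pos": TCP position; "eef_rot": TCP orientation; "ft_force": force on the tool from outside, world axes, zero at the start; "torque": the same for the moment, N m; "finger_gap": opening from 0.0 (shut) to 1.0 (fully open); "grip_force": force on a finger pad.
Only numpy, scipy, OpenCV 4.12 (cv2) and the standard library are available. Lean on these libraries where they do the work, as an engineer would, in place of code of your own. Each camera call takes 0.05 s, during which the arm holds its last target. There are 200 camera calls.

## Task

Open the plywood parts case and check it against its layout: the lane with the painted discs is for round blanks, the lane with the painted squares for square blanks. Take every blank that is packed in the wrong lane and lay it flat and fully down in a cavity of its own outline in the aluminium dies, leaving the rightly packed blanks in their lanes. Then, once all the strays are in the dies, close the lid fully; leave the clip, sanding block, glue and model chair where they are.

Things in the scene. Friction and masses are not known exactly. Their poses are not given: they have to be found in the camera images.
- case: shallow plywood parts case, fixed, 282 (x) x 224 (y) mm outside, its lower half 18 mm high with walls and base 6 mm thick (42 mm high with the lid shut); origin under its centre, on the table, x along the two lanes, y towards the hinge, z up; a 4 mm wide, 14 mm high divider (measured from the table) runs along x between the two lanes at y = +53 and -53 mm
- lid (a joint): plywood lid of the case, an upturned tray 282 x 224 x 24 mm with walls and top 6 mm thick, hinged along the +y rim; 0 = shut, grows as it opens, at most 2.0 rad (1.57 = upright). Its stiff hinge keeps it wherever it is left; moving it takes about 2 to 4 N at the handle
- lid_handle (a point): middle of the lid's steel bar handle, a horizontal bar 100 mm long along the case's x, 11 mm thick, 35 mm off the lid's outer face and 18 mm in from the lid's free edge; with the lid shut it lies 77 mm above the table. It moves with the lid, in a circle about the lid_hinge line, and its axes turn with the lid
- lid_hinge (a point): middle of the hinge line, on the top of the case's +y rim 18 mm above the table; the line runs along the case's x. The handle is 206 mm from it along the lid and 59 mm out
- lane_round: grey liner (268 x 103 x 3 mm) of the case lane for round blanks, a white-painted disc at its near end and disc outlines along it; origin under its centre, its top face (on which blanks lie) is at z = +3 mm, 9 mm above the table; x along the lane. It can be either lane of the case
- lane_square: the same for square blanks, with white-painted squares
- die_round: fixed aluminium forming die 176 (x) x 72 (y) x 20 mm high, with three round cavities, 44 mm across and 8 mm deep with flat floors and small chamfers, centred at x = -54, 0 and +54 mm, y = 0; origin under its centre, on the table. It may stand on either of the two die places
- die_square: the same with three square cavities, 36 x 36 mm and 8 mm deep, at the same x = -54, 0 and +54 mm, their sides along the die's x and y
- round_1_center (a point): centre of a round beech blank, a disc 40 mm across and 20 mm thick, 25 g, lying flat (z is its axis, up or down); may be absent
- round_2_center (a point): centre of a round beech blank, a disc 40 mm across and 20 mm thick, 25 g, lying flat (z is its axis, up or down); may be absent
- round_3_center (a point): centre of a round beech blank, a disc 40 mm across and 20 mm thick, 25 g, lying flat (z is its axis, up or down); may be absent
- round_4_center (a point): centre of a round beech blank, a disc 40 mm across and 20 mm thick, 25 g, lying flat (z is its axis, up or down); may be absent
- round_5_center (a point): centre of a round beech blank, a disc 40 mm across and 20 mm thick, 25 g, lying flat (z is its axis, up or down); may be absent
- square_1_center (a point): centre of a square beech blank 32 x 32 x 20 mm thick, 25 g, lying flat (z across its thickness, x and y square to its sides); may be absent
- square_2_center (a point): centre of a square beech blank 32 x 32 x 20 mm thick, 25 g, lying flat (z across its thickness, x and y square to its sides); may be absent
- square_3_center (a point): centre of a square beech blank 32 x 32 x 20 mm thick, 25 g, lying flat (z across its thickness, x and y square to its sides); may be absent
- square_4_center (a point): centre of a square beech blank 32 x 32 x 20 mm thick, 25 g, lying flat (z across its thickness, x and y square to its sides); may be absent
- square_5_center (a point): centre of a square beech blank 32 x 32 x 20 mm thick, 25 g, lying flat (z across its thickness, x and y square to its sides); may be absent
- binder_clip: black binder clip between the dies, 26 x 16 x 16 mm with wire loops, origin under its centre; leave alone
- sanding_block: cork sanding block 95 x 60 x 28 mm, origin under its centre; leave alone
- glue: white glue bottle, 64 mm across, 170 mm tall, origin under its centre; leave alone
- model_chair: wooden model chair 42 mm wide, 90 mm tall, origin under its centre; leave alone
Not all that is in view belongs to the job. Leave any green look-alike of the die_square alone.

How it is judged:
On the way, in this order (a step that is already met when the one before it is completed fails the run):
1. the case is open (lid past 1.2 rad) (value of joint lid above 1.2 rad), for 0.2 s.
2. every wrongly packed blank lies in a die cavity of its own outline ((x of round_3_center in the frame of die_round between -0.059 and -0.049 m or x of round_3_center in the frame of die_round between -0.005 and 0.005 m or x of round_3_center in the frame of die_round between 0.049 and 0.059 m) and y of round_3_center in the frame of die_round between -0.005 and 0.005 m and z of each of round_3_center, round_4_center, round_5_center in the frame of die_round below 0.0245 m and angle between the z axis of each of round_3_center, round_4_center, round_5_center and the z axis of die_round, either way round below 0.1 rad and (x of round_4_center in the frame of die_round between -0.059 and -0.049 m or x of round_4_center in the frame of die_round between -0.005 and 0.005 m or x of round_4_center in the frame of die_round between 0.049 and 0.059 m) and y of round_4_center in the frame of die_round between -0.005 and 0.005 m and (x of round_5_center in the frame of die_round between -0.059 and -0.049 m or x of round_5_center in the frame of die_round between -0.005 and 0.005 m or x of round_5_center in the frame of die_round between 0.049 and 0.059 m) and y of round_5_center in the frame of die_round between -0.005 and 0.005 m and (x of square_3_center in the frame of die_square between -0.059 and -0.049 m or x of square_3_center in the frame of die_square between -0.005 and 0.005 m or x of square_3_center in the frame of die_square between 0.049 and 0.059 m) and y of square_3_center in the frame of die_square between -0.005 and 0.005 m and z of each of square_3_center, square_4_center, square_5_center in the frame of die_square below 0.0245 m and angle between the z axis of each of square_3_center, square_4_center, square_5_center and the z axis of die_square, either way round below 0.1 rad and (x of square_4_center in the frame of die_square between -0.059 and -0.049 m or x of square_4_center in the frame of die_square between -0.005 and 0.005 m or x of square_4_center in the frame of die_square between 0.049 and 0.059 m) and y of square_4_center in the frame of die_square between -0.005 and 0.005 m and (x of square_5_center in the frame of die_square between -0.059 and -0.049 m or x of square_5_center in the frame of die_square between -0.005 and 0.005 m or x of square_5_center in the frame of die_square between 0.049 and 0.059 m) and y of square_5_center in the frame of die_square between -0.005 and 0.005 m), for 0.2 s.
3. the lid is shut again (value of joint lid below 0.06 rad), for 0.2 s.
At the end, for the whole second after the job is handed in: Every blank that began in the wrong lane lies flat (within 0.1 rad) and fully down (within 2.5 mm) in a cavity of its own outline, centred within 5 mm; the rightly packed blanks are still in their lanes; the lid is shut (below 0.06 rad) (all of step 2 and x of round_1_center in the frame of lane_round between -0.13 and 0.13 m and y of round_1_center in the frame of lane_round between -0.05 and 0.05 m and z of round_1_center in the frame of lane_round between 0 and 0.03 m and x of round_2_center in the frame of lane_round between -0.13 and 0.13 m and y of round_2_center in the frame of lane_round between -0.05 and 0.05 m and z of round_2_center in the frame of lane_round between 0 and 0.03 m and x of square_1_center in the frame of lane_square between -0.13 and 0.13 m and y of square_1_center in the frame of lane_square between -0.05 and 0.05 m and z of square_1_center in the frame of lane_square between 0 and 0.03 m and x of square_2_center in the frame of lane_square between -0.13 and 0.13 m and y of square_2_center in the frame of lane_square between -0.05 and 0.05 m and z of square_2_center in the frame of lane_square between 0 and 0.03 m and value of joint lid below 0.06 rad); the robot touches nothing.
It fails at once if the binder clip is pushed more than 40 mm away (distance of binder_clip from where it was at the start of the episode above 0.04 m).
It fails at once if the sanding block is pushed more than 40 mm away (distance of sanding_block from where it was at the start of the episode above 0.04 m).
It fails at once if the glue is pushed more than 40 mm away (distance of glue from where it was at the start of the episode above 0.04 m).
It fails at once if the model chair is pushed more than 40 mm away (distance of model_chair from where it was at the start of the episode above 0.04 m).
Of round_3, round_4, round_5, square_3, square_4, square_5 only 4 to 6 are there at a start; the rules pass over those that are not, and their reading is None.
At some moment in a run one of round_3, round_4, round_5, square_3, square_4, square_5 may be knocked a few centimetres aside while the robot is not near it.
Once in a run the grip may slacken for a moment while it holds something.
It also fails if it takes over 208 s, if anything falls off the work surface, if the arm or the gripper's body presses on something with over 40 N, if the wrist force passes 120 N, or if a joint passes its speed limit or range.

## Working session

There is one attempt and no reset: what is moved stays moved. The work goes in short steps, Python scripts to look and compute and a tool call to move; the robot and the scene stay as the last step left them, time stands still between calls to the robot, and variables do not carry over. Pictures are saved under pics/ and viewed, at most 14 in all, crops included, and the job is handed in when it is done.

Besides the shell and the picture viewer there is one more tool, called after ">>>" in YAML: its name, and indented under it one key for each argument. send_rows: Moves the arm, as the interface text tells. Shift numbers are shares of 600 mm and turn numbers shares of pi/2 rad, none past 1 either way. Its arguments: {"type":"object","properties":{"dp":{"type":"array","items":{"type":"array","items":{"type":"number"}}},"turn":{"type":"array","items":{"type":"number"}},"jaw":{"type":"array","items":{"type":"number"}}},"required":["dp","turn","jaw"]}

```bash
ls; mkdir -p pics; cat > h.py <<'E'
import numpy as np, cv2
from scipy.spatial.transform import Rotation as R
from station import env, vision, job_done
def cap(n):
    s=env.observe(); d=vision.capture(n)
    if n=="wrist":
        T=np.eye(4);T[:3,:3]=R.from_quat(s["eef_rot"]).as_matrix();T[:3,3]=s["eef_pos"]
        d["T"]=T@np.array(d["hand_eye"])
    else:
        T=np.eye(4);T[:3,:3]=R.from_quat(d["orientation"]).as_matrix();T[:3,3]=d["origin"]; d["T"]=T
    return d
def save(d,f): cv2.imwrite("pics/"+f,cv2.cvtColor(d["pixels"],cv2.COLOR_RGB2BGR))
def rays(d,uv):
    uv=np.asarray(uv,float).reshape(-1,1,2)
    K=np.array([[d["fx"],0,d["cx"]],[0,d["fy"],d["cy"]],[0,0,1]])
    return cv2.undistortPoints(uv,K,np.array([d["k1"],0,0,0,0.]),None,None).reshape(-1,2)
def cloud(d):
    h,w=d["depth"].shape
    u,v=np.meshgrid(np.arange(w),np.arange(h))
    n=rays(d,np.stack([u,v],-1).reshape(-1,2)); z=d["depth"].reshape(-1)
    P=np.stack([n[:,0]*z,-n[:,1]*z,-z],1)
    return (P@d["T"][:3,:3].T+d["T"][:3,3]).reshape(h,w,3)
def onplane(d,uv,z):
    n=rays(d,uv); D=np.stack([n[:,0],-n[:,1],-np.ones(len(n))],1)@d["T"][:3,:3].T
    o=d["T"][:3,3]; return o+D*((z-o[2])/D[:,2])[:,None]
E
python3 - <<'E'
from h import *
s=env.observe();print({k:np.round(v,3) for k,v in s.items()})
a=cap("scene");save(a,"scene0.png");b=cap("side");save(b,"side0.png")
print(a["T"].round(3),b["T"].round(3)); np.savez("s0",P=cloud(a),Q=cloud(b))
E
```

```text
pics
{'clock': np.float64(0.0), 'qpos': array([-0.042,  0.418, -0.01 ,  1.614,  0.005,  1.111, -0.053]), 'joint_velocities': array([ 0.001, -0.001, -0.   , -0.   ,  0.001, -0.001,  0.001]), 'effort': array([ 0.0000e+00, -8.6444e+01,  6.7900e-01, -4.3490e+01,  1.9000e-02,
        7.0000e-03,  0.0000e+00]), 'eef_pos': array([0.625, 0.   , 0.231]), 'eef_rot': array([ 0.707,  0.707, -0.   , -0.   ]), 'ft_force': array([ 1.099, -0.073, -0.779]), 'torque': array([-0.047,  0.   ,  0.004]), 'grip_force': np.float64(0.0), 'finger_gap': np.float64(1.002)}
[[-0.775 -0.478  0.413  0.998]
 [ 0.631 -0.599  0.492  0.474]
 [ 0.012  0.642  0.767  0.887]
 [ 0.     0.     0.     1.   ]] [[ 0.913  0.263 -0.312  0.24 ]
 [-0.408  0.559 -0.722 -0.764]
 [-0.016  0.786  0.618  0.681]
 [ 0.     0.     0.     1.   ]]
```

View pics/scene0.png

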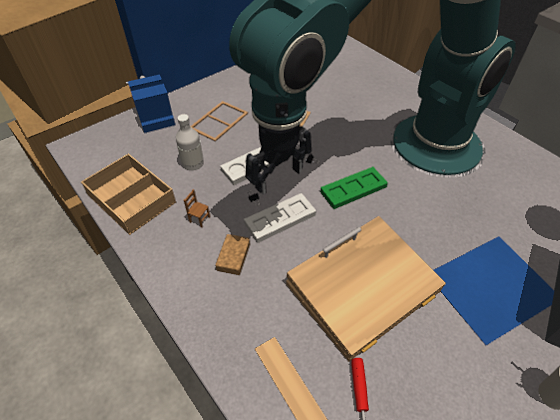

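View pics/side0.png

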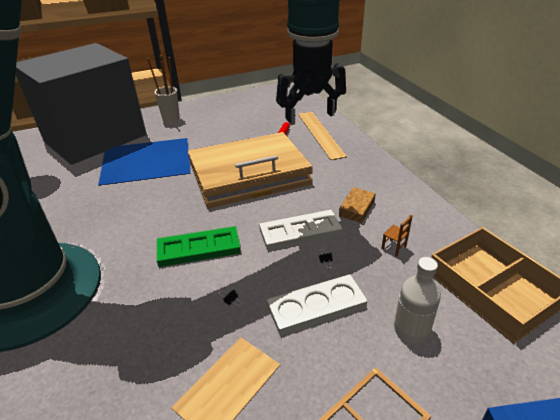

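Scene: the closed case is at (365,285), with its handle at (340,242). The white square die is at (282,216) and the round die behind the gripper at (240,165). Look-alikes: green die (355,187), open tray (128,190), and wood boards at (290,380) and near (245,120). Side view: clip (326,258) between the dies, and another dark object at (231,297).

```bash
cat >> h.py <<'E'
def rect(pts): # min-area rect in mm/deg
    r=cv2.minAreaRect((pts[:,:2]*1000).astype(np.float32)); return np.round(r[0],1),np.round(r[1],1),round(r[2],2)
def blobs(d,P,mask,minpx=60):
    n,l,st,c=cv2.connectedComponentsWithStats(mask.astype(np.uint8),connectivity=4)
    return [(l==i) for i in range(1,n) if st[i,4]>=minpx]
E
python3 - <<'E'
from h import *
z=np.load("s0.npz")
a=cap("side");w=cap("scene")
for nm,d,P in(("scene",w,z["P"]),("side",a,z["Q"])):
  for lo,hi,t in((.037,.048,"lid"),(.015,.026,"die"),(.068,.088,"handle")):
    m=(P[...,2]>lo)&(P[...,2]<hi)&(d["depth"]>0)&(P[...,0]>.2)&(P[...,0]<1.1)
    for b in blobs(d,P,m,60):
        p=P[b];uv=np.argwhere(b).mean(0)[::-1];print(nm,t,b.sum(),uv.round(),*rect(p),p[:,2].mean().round(4),np.median(d["pixels"][b],0))
E
```

```text
scene lid 80 [171.  12.] [  266.6 -1176.5] [126.   20.1] 2.74 0.0424 [19. 37. 62.]
scene lid 87 [139.  22.] [  412.1 -1187.5] [ 69.5 137.7] 55.96 0.0421 [18. 37. 62.]
scene lid 298 [77. 73.] [ 714.7 -988.7] [372.5  32.2] 4.8 0.0424 [73.  55.5 35. ]
scene lid 99 [155. 115.] [ 634.5 -606.6] [10.9 98.8] 76.32 0.0424 [18. 37. 63.]
scene lid 69 [193. 158.] [ 641.5 -373.3] [25.  61.8] 74.13 0.0427 [109. 104.  94.]
scene lid 148 [107. 170.] [ 851.4 -474.9] [136.2  10.2] 8.11 0.0427 [87. 68. 47.]
scene lid 82 [145. 177.] [ 778.2 -392.3] [56.8 61. ] 64.4 0.0429 [90.  70.5 48. ]
scene lid 109 [119. 193.] [ 863.2 -375.5] [86.8 10.4] 8.93 0.043 [97. 75. 52.]
scene lid 164 [148. 208.] [ 824.9 -280.3] [149.8   7.9] 7.42 0.0423 [88. 68. 47.]
scene lid 212 [198. 209.] [ 730.3 -200.2] [44.9 40.9] 24.78 0.0443 [151.  98.  55.]
scene lid 3503 [385. 309.] [546.6 259.8] [133.1 283.5] 85.4 0.0449 [222. 175. 121.]
scene lid 71 [298. 289.] [678.6 135.9] [87.3  1.9] 86.21 0.0427 [64. 50. 34.]
scene lid 91 [557. 319.] [285.1 534.4] [95.6 12.5] 28.44 0.0421 [31. 32. 32.]
scene lid 75 [550. 392.] [441.2 607.2] 
[... 2950 characters left out ...]
.] [ 68.6 140.8] 62.48 0.0206 [65. 48. 29.]
side die 306 [527. 280.] [ 877.4 -391.8] [ 67.9 141.1] 61.9 0.0206 [66. 49. 30.]
side die 504 [490. 308.] [ 790.2 -426.6] [100.7 216.7] 42.43 0.0206 [66. 49. 30.]
side die 2009 [316. 301.] [ 504.3 -277. ] [ 76.6 176.7] 86.53 0.0192 [240. 237. 229.]
side die 126 [411. 334.] [ 623.6 -410.7] [22.8 60.9] 51.87 0.0202 [77. 74. 69.]
side handle 120 [167. 100.] [416.6 596.6] [35.  65.2] 80.24 0.0785 [72. 67. 59.]
side handle 296 [119. 119.] [264.7 525.7] [138.1  13.5] 20.82 0.0782 [30. 30. 31.]
side handle 61 [405. 224.] [ 738.9 -217. ] [41.9  6.4] 25.51 0.0793 [58. 39. 18.]
side handle 330 [416. 312.] [ 624.8 -406. ] [31.9 64.8] 43.0 0.0779 [82. 79. 71.]
```

```bash
python3 - <<'E'
from h import *
z=np.load("s0.npz")
for nm,k,x0,x1,y0,y1 in(("side","Q",225,290,150,185),("scene","P",310,370,222,262)):
    P=z[k][y0:y1,x0:x1].reshape(-1,3);p=P[(P[:,2]>.062)&(P[:,2]<.1)]
    print(nm,len(p),rect(p),p.mean(0).round(4),p[:,2].max())
d=cap("side");print(onplane(d,[[236,164],[278,159]],.080).round(4))
d=cap("scene");print(onplane(d,[[320,254],[360,230]],.080).round(4))
print(cap("wrist")["hand_eye"].__repr__())
E
```

```text
side 248 (array([537.5, 120.1]), array([ 16.1, 107.9]), 86.18) [0.5366 0.1169 0.0901] 0.09974592319989839
scene 241 (array([515. , 121.8]), array([152.1,  17.5]), 0.93) [0.5386 0.1227 0.0926] 0.09997713457573021
[[0.4934 0.1474 0.08  ]
 [0.5972 0.1238 0.08  ]]
[[0.5972 0.1139 0.08  ]
 [0.4786 0.1229 0.08  ]]
array([[ 6.57999365e-04,  9.59136899e-01,  2.82941649e-01,
         7.22007483e-02],
       [ 9.99999195e-01, -9.37961812e-04,  8.54009825e-04,
        -5.23543906e-04],
       [ 1.08450080e-03,  2.82940859e-01, -9.59136744e-01,
        -1.40922112e-01],
       [ 0.00000000e+00,  0.00000000e+00,  0.00000000e+00,
         1.00000000e+00]])
```

>>> send_rows:
  dp:
    - [0.05,-0.036,0]
    - [0.05,-0.036,0]
    - [0.05,-0.036,0]
    - [0.048,-0.036,0]
    - [0,0,0]
    - [0,0,0]
    - [0,0,0]
    - [0,0,0]
  turn: [0,0,0,0,-0.079,-0.079,-0.079,-0.079]
  jaw: [-1,-1,-1,-1,-1,-1,-1,-1]

```text
clock: 1.02
eef_pos: [0.5385, 0.119, 0.2314]
eef_rot: [0.509, 0.861, -0.0, 0.0]
ft_force: [-0.5, 1.2, -0.3]
finger_gap: 1.002
grip_force: 0.0
```

>>> send_rows:
  dp:
    - [0,0,0]
    - [0,0,0]
    - [0,0,0]
    - [0,0,0]
    - [0,0,0]
    - [0,0,0]
    - [0,0,0]
    - [0,0,0]
  turn: [-0.079,-0.079,-0.079,-0.079,-0.079,-0.079,-0.079,-0.079]
  jaw: [-1,-1,-1,-1,-1,-1,-1,-1]

```text
clock: 1.68
eef_pos: [0.5386, 0.1188, 0.2313]
eef_rot: [0.038, 0.999, -0.0, 0.0]
ft_force: [-0.1, -0.5, 0.0]
finger_gap: 1.0
grip_force: 0.0
```

```bash
cat >> h.py <<'E'
def pose():
    s=env.observe();Rm=R.from_quat(s["eef_rot"]).as_matrix()
    print("t",round(float(s["clock"]),2),"p",np.round(s["eef_pos"],4),"ydeg",round(np.degrees(np.arctan2(Rm[1,1],Rm[0,1])),2),"F",np.round(s["ft_force"],1),"gap",round(float(s["finger_gap"]),3),"g",round(float(s["grip_force"]),1),"q7",round(s["qpos"][6],2));return s,Rm
E
python3 - <<'E'
from h import *
pose();d=cap("wrist");save(d,"w1.png");P=cloud(d);np.savez("w1",P=P)
print(onplane(d,[[10,210],[280,210]],.08))
E
```

```text
t 1.68 p [0.5386 0.1188 0.2313] ydeg 85.67 F [-0.1 -0.5  0. ] gap 1.0 g 0.0 q7 1.13
[[ 0.53517463 -0.15512169  0.08      ]
 [ 0.55577027  0.12067918  0.08      ]]
```

View pics/w1.png

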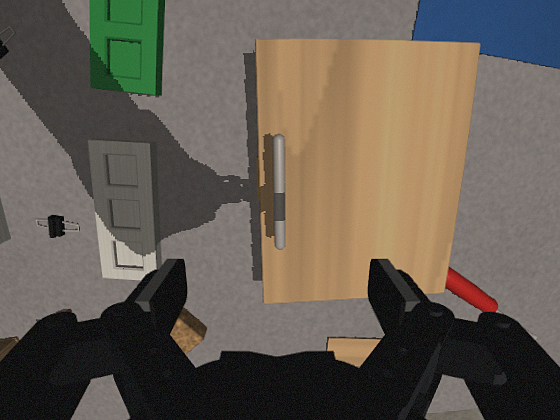

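The wrist view shows the lid, with corners near (256,39), (479,43), (445,291) and (264,303). The bar handle runs (279,135) to (279,248), and the white square die is at (125,210).

```bash
python3 - <<'E'
from h import *
s,Rm=pose();d=cap("wrist")
h=onplane(d,[[279,135],[279.5,248]],.0795);print(h,h.mean(0),np.degrees(np.arctan2(*(h[1]-h[0])[[1,0]])))
c=onplane(d,[[256,39],[479,43],[445,291],[264,303]],.042);print(c,c.mean(0))
for a,b in((0,3),(1,2)):print(np.degrees(np.arctan2(*(c[b]-c[a])[[1,0]])),np.linalg.norm(c[b]-c[a]))
print("dtool mm",(Rm.T@(h.mean(0)-s["eef_pos"])*1000).round(1))
P=cloud(d);p=P[180:200,277:282].reshape(-1,3);print(p.mean(0),P[150:220,330:400,2].mean())
E
```

```text
t 1.73 p [0.5386 0.1187 0.2313] ydeg 86.25 F [-0.5 -0.2 -0.3] gap 1.0 g 0.0 q7 1.14
[[0.48370398 0.12438009 0.0795    ]
 [0.59641726 0.11778768 0.0795    ]] [0.54006062 0.12108389 0.0795    ] -3.347321258884598
[[0.39306797 0.10804125 0.042     ]
 [0.40738601 0.3283124  0.042     ]
 [0.68459397 0.31651855 0.042     ]
 [0.68508031 0.09353157 0.042     ]] [0.54253207 0.21160094 0.042     ]
-2.844606617087052 0.2923726017377595
-2.4361864227091283 0.27745872603889427
dtool mm [ -1.3   2.5 151.8]
[0.53141828 0.12126428 0.09548372] 0.04986414880807869
```

```bash
python3 - <<'E'
from h import *
d=cap("wrist");P=cloud(d)
for u in range(295,450,25):print(u,np.median(P[60:280,u],0).round(4))
for u in (275,277,279,281,283):print(u,np.median(P[150:240,u],0).round(4))
print("table",np.median(P[200:250,225:240].reshape(-1,3),0),"die",np.median(P[185:195,105:148].reshape(-1,3),0))
E
```

```text
295 [0.5213 0.1389 0.0538]
320 [0.5237 0.1648 0.0521]
345 [0.526  0.1913 0.0501]
370 [0.5284 0.2182 0.0484]
395 [0.53   0.2452 0.0464]
420 [0.5309 0.2734 0.0444]
445 [0.5343 0.302  0.0422]
275 [0.5363 0.1172 0.0937]
277 [0.5359 0.1191 0.0951]
279 [0.536  0.121  0.0954]
281 [0.5364 0.1228 0.0955]
283 [0.5368 0.1246 0.0942]
table [ 0.59524722  0.05692101 -0.00190093] die [ 0.53525977 -0.06006085  0.01784382]
```

The lid stands ajar by about 0.07 rad, so the bar is near z = 0.091. I'll descend on it and grip.

>>> send_rows:
  dp:
    - [0,0.004,0.066]
    - [0,0,0.066]
    - [0,0,0.066]
    - [0,0,0.066]
    - [0,0,0]
    - [0,0,0]
    - [0,0,0]
    - [0,0,0]
  turn: [0,0,0,0,0,0,0,0]
  jaw: [-1,-1,-1,-1,1,1,1,1]

```text
clock: 2.5
eef_pos: [0.5403, 0.1216, 0.0755]
eef_rot: [0.042, 0.999, 0.0, 0.002]
ft_force: [-0.0, -0.7, 0.4]
finger_gap: 0.452
grip_force: 0.0
```

```bash
python3 - <<'E'
from h import *
s,_=pose()
f=np.radians(np.linspace(20,116,25));d=214.3/600
for i in range(0,24):print([0,round(d*(np.cos(f[i])-np.cos(f[i+1])),3),round(-d*(np.sin(f[i+1])-np.sin(f[i])),3)],end=", " if i%8!=7 else "\n")
E
```

```text
t 2.5 p [0.5403 0.1216 0.0755] ydeg 85.24 F [-0.  -0.7  0.4] gap 0.452 g 0.0 q7 1.05
[0, np.float64(0.009), np.float64(-0.023)], [0, np.float64(0.011), np.float64(-0.022)], [0, np.float64(0.012), np.float64(-0.022)], [0, np.float64(0.014), np.float64(-0.021)], [0, np.float64(0.015), np.float64(-0.02)], [0, np.float64(0.017), np.float64(-0.019)], [0, np.float64(0.018), np.float64(-0.017)], [0, np.float64(0.019), np.float64(-0.016)]
[0, np.float64(0.02), np.float64(-0.015)], [0, np.float64(0.021), np.float64(-0.013)], [0, np.float64(0.022), np.float64(-0.012)], [0, np.float64(0.023), np.float64(-0.01)], [0, np.float64(0.023), np.float64(-0.009)], [0, np.float64(0.024), np.float64(-0.007)], [0, np.float64(0.024), np.float64(-0.005)], [0, np.float64(0.025), np.float64(-0.003)]
[0, np.float64(0.025), np.float64(-0.002)], [0, np.float64(0.025), np.float64(-0.0)], [0, np.float64(0.025), np.float64(0.002)], [0, np.float64(0.025), np.float64(0.003)], [0, np.float64(0.024), np.float64(0.005)], [0, np.float64(0.024), np.float64(0.007)], [0, np.float64(0.023), np.float64(0.009)], [0, np.float64(0.023), np.float64(0.01)]
```

>>> send_rows:
  dp:
    - [0,0,0]
    - [0,0,0]
    - [0,0,0]
    - [0,0,0]
    - [0,0,0]
    - [0,0,0]
  turn: [0,0,0,0,0,0]
  jaw: [1,1,1,1,1,1]

```text
clock: 3.0
eef_pos: [0.5395, 0.1202, 0.0738]
eef_rot: [0.041, 0.999, -0.0, 0.001]
ft_force: [1.8, -5.8, 3.3]
finger_gap: 0.106
grip_force: 58.5
```

>>> send_rows:
  dp:
    - [0,0.009,-0.023]
    - [0,0.011,-0.022]
    - [0,0.012,-0.022]
    - [0,0.014,-0.021]
    - [0,0.015,-0.02]
    - [0,0.017,-0.019]
    - [0,0.018,-0.017]
    - [0,0.019,-0.016]
  turn: [0,0,0,0,0,0,0,0]
  jaw: [1,1,1,1,1,1,1,1]

```text
clock: 3.67
eef_pos: [0.5438, 0.1872, 0.1703]
eef_rot: [0.042, 0.999, -0.002, -0.001]
ft_force: [-11.3, -19.5, 14.5]
finger_gap: 0.102
grip_force: 59.2
```

>>> send_rows:
  dp:
    - [0,0.02,-0.015]
    - [0,0.021,-0.013]
    - [0,0.022,-0.012]
    - [0,0.023,-0.01]
    - [0,0.023,-0.009]
    - [0,0.024,-0.007]
    - [0,0.024,-0.005]
    - [0,0.025,-0.003]
  turn: [0,0,0,0,0,0,0,0]
  jaw: [1,1,1,1,1,1,1,1]

```text
clock: 4.33
eef_pos: [0.5528, 0.2994, 0.2153]
eef_rot: [0.041, 0.999, -0.0, 0.0]
ft_force: [-6.3, -3.2, 8.2]
finger_gap: 0.104
grip_force: 62.8
```

>>> send_rows:
  dp:
    - [0,0.025,-0.002]
    - [0,0.025,0]
    - [0,0.025,0.002]
    - [0,0.025,0.003]
    - [0,0.024,0.005]
    - [0,0.024,0.007]
    - [0,0.023,0.009]
    - [0,0,0]
  turn: [0,0,0,0,0,0,0,0]
  jaw: [1,1,1,1,1,1,1,1]

```text
clock: 5.0
eef_pos: [0.5594, 0.4041, 0.1982]
eef_rot: [0.039, 0.999, 0.0, -0.001]
ft_force: [-9.3, 3.7, -0.3]
finger_gap: 0.104
grip_force: 63.5
```

```bash
python3 - <<'E'
from h import *
pose();d=cap("scene");save(d,"s1.png")
E
```

```text
t 5.0 p [0.5594 0.4041 0.1982] ydeg 85.5 F [-9.3  3.7 -0.3] gap 0.104 g 63.5 q7 0.68
```

View pics/s1.png

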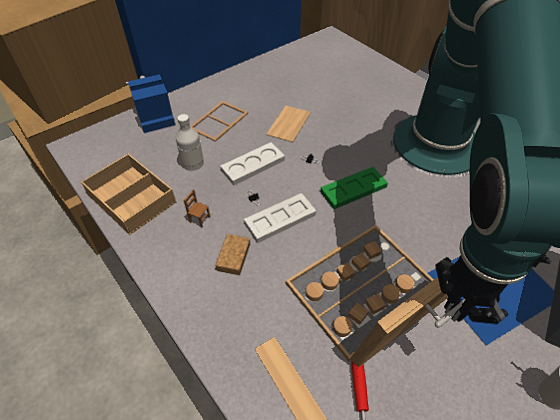

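>>> send_rows:
  dp:
    - [0,0,0]
    - [0,0,0]
    - [0,0,-0.04]
    - [0,0,-0.06]
    - [0,0,-0.06]
    - [0,0,-0.04]
    - [0,-0.03,0]
    - [0,-0.06,0]
  turn: [0,0,0,0,0,0,0,0]
  jaw: [0.65,0.65,0.65,0.65,0.65,0.65,-1,-1]

```text
clock: 5.72
eef_pos: [0.5566, 0.3501, 0.3206]
eef_rot: [0.039, 0.999, 0.002, 0.001]
ft_force: [2.8, -0.1, -0.5]
finger_gap: 0.449
grip_force: 0.0
```

>>> send_rows:
  dp:
    - [0,-0.06,0]
    - [0,-0.06,0]
    - [0,-0.06,0]
    - [0,-0.06,0]
    - [0,-0.03,0]
    - [0,0,0]
  turn: [0,0,0,0,0,0]
  jaw: [-1,-1,-1,-1,-1,-1]

```text
clock: 6.22
eef_pos: [0.5447, 0.1805, 0.3199]
eef_rot: [0.044, 0.999, -0.001, 0.001]
ft_force: [0.3, -0.3, 0.1]
finger_gap: 0.999
grip_force: 0.0
```

```bash
python3 - <<'E'
from h import *
pose();d=cap("wrist");save(d,"w2.png");P=cloud(d);np.savez("w2",P=P,I=d["pixels"])
E
```

```text
t 6.22 p [0.5447 0.1805 0.3199] ydeg 84.94 F [ 0.3 -0.3  0.1] gap 0.999 g 0.0 q7 1.04
```

View pics/w2.png

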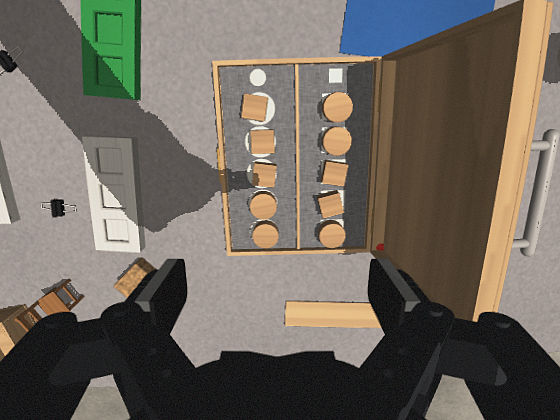

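The left (near) lane has painted discs, so it is the round lane. Its squares at (254,107), (262,142) and (264,175) are strays. The right lane has a painted square, so its rounds at (337,107), (337,140) and (331,235) are strays. The rounds at (263,206) and (265,235) and the squares at (335,172) and (330,204) stay.

```bash
cat >> h.py <<'E'
def blanks(d,lo=.022,hi=.036,box=None,minpx=120):
    """tops of wooden blanks: centre on the top plane, yaw of tool-y-like side (deg), size"""
    P=cloud(d);I=d["pixels"].astype(int)
    m=(P[...,2]>lo)&(P[...,2]<hi)&(I[...,0]>I[...,2]+25)
    m=cv2.morphologyEx(m.astype(np.uint8),cv2.MORPH_OPEN,np.ones((3,3)))
    if box is not None: m[(P[...,0]<box[0])|(P[...,0]>box[1])|(P[...,1]<box[2])|(P[...,1]>box[3])]=0
    out=[]
    for b in blobs(d,P,m,minpx):
        c,_=cv2.findContours(b.astype(np.uint8),cv2.RETR_EXTERNAL,cv2.CHAIN_APPROX_NONE);c=max(c,key=len)
        z=np.median(P[b][:,2]);q=onplane(d,c.reshape(-1,2),z);r=cv2.minAreaRect((q[:,:2]*1000).astype(np.float32))
        fill=cv2.contourArea((q[:,:2]*1000).astype(np.float32))/(r[1][0]*r[1][1]+1e-9)
        M=P[b].mean(0)
        out.append((np.argwhere(b).mean(0)[::-1].round(),M*1000,np.array(r[0]),np.array(r[1]),r[2],fill,z*1000))
    return out
def show(L):
    for uv,M,c,s,a,f,z in L:print("px",uv,"mean",M.round(1),"rect",c.round(1),s.round(1),"ang",round(a,1),"fill",round(f,2),"z",round(z,1))
E
python3 - <<'E'
from h import *
d=cap("wrist");show(blanks(d,box=(.38,.72,.1,.33)))
P=cloud(d);I=d["pixels"].astype(int)
m=(P[...,2]>.012)&(P[...,2]<.028)&(P[...,1]<.02)&(P[...,0]<.68)&(abs(I[...,0]-I[...,2])<40)
for b in blobs(d,P,m,200):print(np.argwhere(b).mean(0)[::-1].round(),b.sum(),*rect(P[b]),np.median(P[b],0))
E
```

```text
px [336. 107.] mean [468.9 268.3  27.4] rect [469.2 268.3] [39.  37.6] ang 87.1 fill 0.78 z 27.4
px [252. 107.] mean [459.5 157.7  27.4] rect [459.5 157.5] [31.8 31. ] ang 77.1 fill 0.91 z 27.4
px [334. 141.] mean [513.3 265.3  27.2] rect [513.4 265.3] [37.3 38.3] ang 87.2 fill 0.8 z 27.2
px [261. 142.] mean [505.6 164.1  27.2] rect [505.5 163.9] [31.6 31.1] ang 85.1 fill 0.94 z 27.2
px [332. 174.] mean [558.7 260.6  27.2] rect [558.9 260.6] [31.8 32.1] ang 76.1 fill 0.92 z 27.3
px [262. 175.] mean [552.5 161.4  27.2] rect [552.4 161.5] [31.6 32. ] ang 78.6 fill 0.89 z 27.2
px [261. 206.] mean [597.9 155.7  27.1] rect [598.2 155.3] [37.9 38. ] ang 85.0 fill 0.8 z 27.1
px [328. 206.] mean [604.9 252.8  27.2] rect [605.3 253. ] [31.7 31.8] ang 10.7 fill 0.89 z 27.1
px [263. 236.] mean [643.7 154.3  27. ] rect [643.8 154.6] [38.8 38.8] ang 18.9 fill 0.76 z 27.1
px [330. 236.] mean [652.3 253.3  27.2] rect [652.3 253.1] [37.7 37.2] ang 87.3 fill 0.8 z 27.2
[107.  47.] 3951 [365.3 -29.3] [ 74.9 125.5] 78.9 [ 0.36507414 -0.02770967  0.01812994]
[110. 193.] 4042 [566.  -69.4] [ 74.4 176.4] 82.0 [ 0.55867604 -0.0686924   0.01788499]
[  4. 208.] 268 [ 559.4 -248.6] [16.2 65.5] 83.66 [ 0.57133395 -0.24517219  0.01729388]
```

```bash
cat >> h.py <<'E'
def go(x,y,z,ydeg=None):
    """delta in tool axes (fractions) to world mm target; turn fraction afterwards"""
    s,Rm=pose();e=Rm.T@(np.array([x,y,z])/1000-np.array(s["eef_pos"]))
    a=np.degrees(np.arctan2(Rm[1,1],Rm[0,1]))
    print("dp frac",(e/.6).round(4),"turn frac",None if ydeg is None else round(-((ydeg-a+90)%180-90)/90,4))
E
python3 - <<'E'
from h import *
go(505.5,163.9,19,85.1)
E
```

```text
t 6.32 p [0.5443 0.1849 0.3197] ydeg 85.21 F [0.1 0.4 0.2] gap 0.997 g 0.0 q7 1.03
dp frac [ 0.0623 -0.0404  0.5011] turn frac 0.0012
```

>>> send_rows:
  dp:
    - [0.062,-0.04,0]
    - [0,0,0.065]
    - [0,0,0.065]
    - [0,0,0.065]
    - [0,0,0.065]
    - [0,0,0.065]
    - [0,0,0]
    - [0,0,0]
  turn: [0,0,0,0,0,0,0,0]
  jaw: [-0.25,-0.25,-0.25,-0.25,-0.25,-0.25,-0.25,-0.25]

```text
clock: 6.98
eef_pos: [0.5067, 0.1669, 0.1235]
eef_rot: [0.04, 0.999, -0.0, -0.001]
ft_force: [0.0, -0.2, 0.5]
finger_gap: 0.627
grip_force: 0.0
```

```bash
python3 - <<'E'
from h import *
d=cap("wrist");save(d,"w3.png");go(505.5,163.9,19,85.1);show(blanks(d,box=(.38,.72,.1,.33)))
E
```

```text
t 7.03 p [0.5079 0.1672 0.1254] ydeg 85.38 F [ 2.1 -0.2  0.9] gap 0.625 g 0.0 q7 0.99
dp frac [ 0.0036 -0.0058  0.1773] turn frac 0.0031
px [404. 152.] mean [468.4 267.6  27.2] rect [468.5 267.6] [39.4 38.1] ang 86.1 fill 0.79 z 27.3
px [259. 151.] mean [459.2 157.1  27.2] rect [459.5 157.2] [31.7 32. ] ang 76.4 fill 0.94 z 27.2
px [399. 209.] mean [513.3 265.3  27.2] rect [513.8 265.3] [39.6 38.3] ang 3.0 fill 0.79 z 27.2
px [272. 209.] mean [505.5 163.5  27.2] rect [505.8 163.4] [31.5 31.7] ang 86.2 fill 0.94 z 27.2
px [392. 259.] mean [558.  260.4  27. ] rect [558.1 260.1] [33.5 32.7] ang 76.0 fill 0.92 z 27.1
px [274. 262.] mean [551.9 161.   27.1] rect [551.6 160.9] [31.1 33.8] ang 78.1 fill 0.91 z 27.2
px [272. 308.] mean [596.7 155.2  26.8] rect [596.6 155. ] [38.2 40.2] ang 85.5 fill 0.77 z 27.0
px [274. 344.] mean [636.2 154.4  26.6] rect [635.3 154.5] [38.3 26. ] ang 85.4 fill 0.74 z 26.9
```

View pics/w3.png

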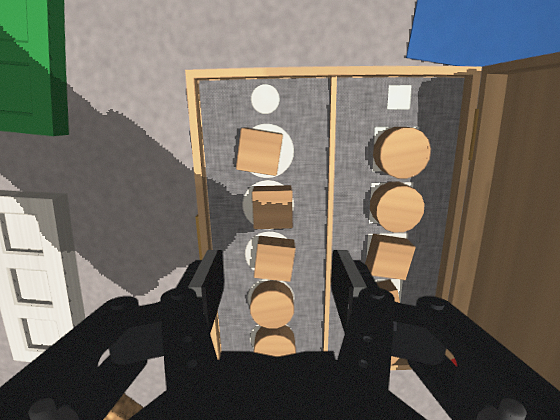

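The view shows the blanks clearly, with the target square at (272,209). Positions repeat to within 0.5 mm, so I'll descend and grip.

>>> send_rows:
  dp:
    - [0.0035,-0.006,0.059]
    - [0,0,0.059]
    - [0,0,0.059]
    - [0,0,0]
    - [0,0,0]
    - [0,0,0]
    - [0,0,0]
    - [0,0,0]
  turn: [0,0,0,0,0,0,0,0]
  jaw: [-0.25,-0.25,-0.25,-0.25,1,1,1,1]

```text
clock: 7.7
eef_pos: [0.5069, 0.1635, 0.021]
eef_rot: [0.041, 0.999, 0.001, 0.002]
ft_force: [-3.5, 0.3, 13.8]
finger_gap: 0.352
grip_force: 60.8
```

```bash
python3 - <<'E'
from h import *
pose()
E
```

```text
t 7.7 p [0.5069 0.1635 0.021 ] ydeg 85.32 F [-3.5  0.3 13.8] gap 0.352 g 60.8 q7 0.93
```

>>> send_rows:
  dp:
    - [0,0,-0.065]
    - [0,0,-0.065]
    - [0,0,-0.065]
    - [-0.022,-0.063,-0.02]
    - [-0.022,-0.063,0]
    - [-0.022,-0.063,0]
    - [-0.022,-0.063,0]
    - [-0.022,-0.063,0]
  turn: [0,0,0,0,0,0,0,0]
  jaw: [1,1,1,1,1,1,1,1]

```text
clock: 8.37
eef_pos: [0.5563, -0.0328, 0.1498]
eef_rot: [0.041, 0.999, -0.0, 0.002]
ft_force: [0.8, 0.4, -0.3]
finger_gap: 0.351
grip_force: 59.5
```

>>> send_rows:
  dp:
    - [-0.022,-0.063,0]
    - [0,0,0]
    - [0,0,0]
  turn: [0.037,0,0]
  jaw: [1,1,1]

```text
clock: 8.62
eef_pos: [0.5662, -0.0722, 0.1491]
eef_rot: [0.072, 0.997, -0.0, 0.002]
ft_force: [1.4, -0.1, 1.0]
finger_gap: 0.352
grip_force: 59.5
```

```bash
python3 - <<'E'
from h import *
s,Rm=pose();d=cap("wrist");save(d,"w4.png");P=cloud(d);I=d["pixels"].astype(int)
m=(P[...,2]>.015)&(P[...,2]<.024)&(P[...,0]<.68)&(abs(I[...,0]-I[...,2])<40)
for b in blobs(d,P,m,300):
    print(np.argwhere(b).mean(0)[::-1].round(),b.sum(),*rect(P[b]))
    c,h=cv2.findContours(b.astype(np.uint8),cv2.RETR_CCOMP,cv2.CHAIN_APPROX_NONE)
    for k in range(len(c)):
        if h[0][k][3]>=0 and len(c[k])>30: print("  hole",c[k].reshape(-1,2).mean(0).round(),*rect(onplane(d,c[k].reshape(-1,2),.018)))
# held blank in tool frame
T=(P-np.array(s["eef_pos"]))@Rm
m=(abs(T[...,0])<.04)&(abs(T[...,1])<.03)&(abs(T[...,2])<.02)&(I[...,0]>I[...,2]+25)
q=T[m];print("held",len(q),q.mean(0)*1000 if len(q) else 0,np.percentile(q,[2,98],axis=0)*1000 if len(q) else 0)
E
```

```text
t 8.62 p [ 0.5662 -0.0722  0.1491] ydeg 81.75 F [ 1.4 -0.1  1. ] gap 0.352 g 59.5 q7 1.42
[292.  12.] 2167 [417.8 -40.1] [72.4 19.6] 79.59
[520.  39.] 399 [465.1 147.3] [45.  22.5] 30.34
[ 47. 159.] 9106 [ 503.7 -276.1] [ 74.9 176.6] 86.5
  hole [ 61. 219.] [ 556.9 -278.2] [43.5 44. ] 31.06
  hole [ 45. 163.] [ 503.2 -274.9] [44.4 44.4] 30.72
  hole [ 29. 101.] [ 450.3 -271.2] [43.9 43.9] 26.92
[280. 160.] 7725 [546.6 -66.8] [ 71.5 135.4] 82.01
  hole [280. 197.] [566.4 -69.3] [36.8 36.5] 81.79
  hole [279. 136.] [512.9 -62.3] [36.7 37.8] 80.88
[506. 236.] 300 [636.8 143.9] [17.4 39. ] 51.48
held 4323 [ 3.1816572   0.37337912 -4.81215524] [[-14.45940634 -14.46203374  -7.39680046]
 [ 16.48907996  14.81851216  10.12800663]]
```

View pics/w4.png

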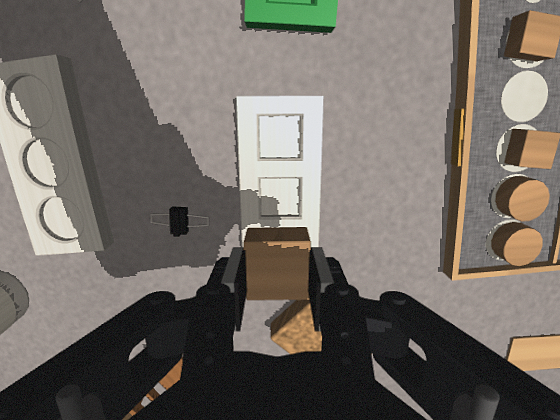

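The wrist view shows the square held centred at (278,265). The die_square cavities are at (279,136) and (280,197), the third is hidden under the blank, and the die_round cavities are on the left.

```bash
python3 - <<'E'
from h import *
go(514.1,-62.4,23,82)
E
```

```text
t 8.67 p [ 0.566  -0.0701  0.1488] ydeg 81.93 F [0.1 0.6 0.1] gap 0.353 g 59.5 q7 1.42
dp frac [0.088  0.0005 0.2095] turn frac -0.0008
```

>>> send_rows:
  dp:
    - [0.044,0,0]
    - [0.044,0,0]
    - [0,0,0.06]
    - [0,0,0.06]
    - [0,0,0.06]
    - [0,0,0]
    - [0,0,0]
  turn: [0,0,0,0,0,0,0]
  jaw: [1,1,1,1,1,1,1]

```text
clock: 9.25
eef_pos: [0.5127, -0.0611, 0.0392]
eef_rot: [0.069, 0.998, 0.0, -0.001]
ft_force: [0.8, -0.5, 0.4]
finger_gap: 0.352
grip_force: 59.5
```

```bash
python3 - <<'E'
from h import *
go(514.1,-62.4,23,82)
E
```

```text
t 9.25 p [ 0.5127 -0.0611  0.0392] ydeg 82.1 F [ 0.8 -0.5  0.4] gap 0.352 g 59.5 q7 1.37
dp frac [-0.0027 -0.0019  0.0269] turn frac 0.0011
```

>>> send_rows:
  dp:
    - [-0.0027,-0.0019,0]
    - [0,0,0.009]
    - [0,0,0.009]
    - [0,0,0.009]
    - [0,0,0]
    - [0,0,0]
  turn: [0,0,0,0,0,0]
  jaw: [1,1,1,1,1,1]

```text
clock: 9.75
eef_pos: [0.5149, -0.0637, 0.0231]
eef_rot: [0.07, 0.998, -0.0, 0.0]
ft_force: [0.6, -0.6, -0.8]
finger_gap: 0.351
grip_force: 71.0
```

>>> send_rows:
  dp:
    - [0,0,0]
    - [0,0,0]
    - [0,0,-0.03]
    - [0,0,-0.065]
    - [0,0,-0.065]
    - [0,0,-0.065]
  turn: [0,0,0,0,0,0]
  jaw: [-0.1,-0.25,-0.25,-0.25,-0.25,-0.25]

```text
clock: 10.25
eef_pos: [0.514, -0.0636, 0.1592]
eef_rot: [0.07, 0.998, 0.0, -0.0]
ft_force: [0.3, -0.3, 0.4]
finger_gap: 0.623
grip_force: 0.0
```

```bash
python3 - <<'E'
from h import *
d=cap("wrist");show(blanks(d,lo=.02,hi=.05,box=(.4,.72,-.35,.33)));go(459.4,157.3,150,76.7)
E
```

```text
px [519. 104.] mean [459.3 156.1  27.4] rect [459.4 156.3] [32.5 32.1] ang 76.0 fill 0.93 z 27.4
px [277. 198.] mean [512.5 -63.1  30.2] rect [512.7 -62.8] [31.7 30.6] ang 82.0 fill 0.97 z 30.2
px [517. 205.] mean [551.8 160.1  27.2] rect [552.  160.3] [32.5 32.5] ang 79.4 fill 0.92 z 27.3
px [507. 250.] mean [597.7 153.8  27.2] rect [597.7 154.1] [39.  38.6] ang 62.7 fill 0.76 z 27.2
px [501. 290.] mean [643.2 152.2  27. ] rect [643.6 152.7] [39.4 38.7] ang 6.1 fill 0.78 z 27.1
px [306. 347.] mean [682.4 -55.4  25. ] rect [679.9 -55.7] [28.3 16.1] ang 87.8 fill 0.53 z 25.5
t 10.3 p [ 0.5173 -0.0638  0.1665] ydeg 81.99 F [ 5.6 -1.  12.2] gap 0.626 g 0.0 q7 1.42
dp frac [0.1471 0.3515 0.0263] turn frac 0.0588
```

>>> send_rows:
  dp:
    - [0.0245,0.0586,0]
    - [0.0245,0.0586,0]
    - [0.0245,0.0586,0]
    - [0.0245,0.0586,0]
    - [0.0245,0.0586,0]
    - [0.0245,0.0586,0.06]
    - [0,0,0.06]
    - [0,0,0.03]
  turn: [0,0,0,0,0,0.059,0,0]
  jaw: [-0.25,-0.25,-0.25,-0.25,-0.25,-0.25,-0.25,-0.25]

```text
clock: 10.97
eef_pos: [0.457, 0.1515, 0.0725]
eef_rot: [0.115, 0.993, -0.0, -0.001]
ft_force: [0.4, -1.5, -0.9]
finger_gap: 0.624
grip_force: 0.0
```

>>> send_rows:
  dp:
    - [0,0,0]
    - [0,0,0]
  turn: [0,0]
  jaw: [-0.25,-0.25]

```text
clock: 11.13
eef_pos: [0.4583, 0.1499, 0.0748]
eef_rot: [0.116, 0.993, -0.0, -0.001]
ft_force: [-0.1, -0.2, 0.4]
finger_gap: 0.624
grip_force: 0.0
```

```bash
python3 - <<'E'
from h import *
go(459.4,157.1,19,76.5)
E
```

```text
t 11.13 p [0.4583 0.1499 0.0748] ydeg 76.69 F [-0.1 -0.2  0.4] gap 0.624 g 0.0 q7 0.8
dp frac [0.0009 0.0122 0.093 ] turn frac 0.0021
```

>>> send_rows:
  dp:
    - [0.001,0.012,0.031]
    - [0,0,0.031]
    - [0,0,0.031]
    - [0,0,0]
    - [0,0,0]
    - [0,0,0]
    - [0,0,0]
    - [0,0,0]
  turn: [0,0,0,0,0,0,0,0]
  jaw: [-0.25,-0.25,-0.25,-0.25,1,1,1,1]

```text
clock: 11.8
eef_pos: [0.4606, 0.1572, 0.021]
eef_rot: [0.116, 0.993, 0.0, 0.001]
ft_force: [-2.0, -1.2, 8.4]
finger_gap: 0.353
grip_force: 58.8
```

```bash
python3 - <<'E'
from h import *
pose()
E
```

```text
t 11.8 p [0.4606 0.1572 0.021 ] ydeg 76.65 F [-2.  -1.2  8.4] gap 0.353 g 58.8 q7 0.74
```

>>> send_rows:
  dp:
    - [0,0,-0.065]
    - [0,0,-0.065]
    - [-0.0373,-0.0466,-0.03]
    - [-0.0373,-0.0466,0]
    - [-0.0373,-0.0466,0]
    - [-0.0373,-0.0466,0]
    - [-0.0373,-0.0466,0]
    - [-0.0373,-0.0466,0]
  turn: [0,0,0,0,0,0,0,0]
  jaw: [1,1,1,1,1,1,1,1]

```text
clock: 12.47
eef_pos: [0.5526, -0.0391, 0.1172]
eef_rot: [0.116, 0.993, 0.0, 0.001]
ft_force: [0.1, 0.8, 0.6]
finger_gap: 0.352
grip_force: 60.1
```

>>> send_rows:
  dp:
    - [-0.0373,-0.0466,0]
    - [0,0,0.06]
    - [0,0,0.06]
    - [0,0,0]
    - [0,0,0]
  turn: [-0.059,0,0,0,0]
  jaw: [1,1,1,1,1]

```text
clock: 12.88
eef_pos: [0.5665, -0.0693, 0.0437]
eef_rot: [0.07, 0.998, 0.0, -0.001]
ft_force: [0.1, 0.7, 0.8]
finger_gap: 0.347
grip_force: 60.1
```

```bash
cat >> h.py <<'E'
def held(zc=None):
    s=env.observe();Rm=R.from_quat(s["eef_rot"]).as_matrix();d=cap("wrist");P=cloud(d);I=d["pixels"].astype(int)
    T=(P-np.array(s["eef_pos"]))@Rm
    m=(abs(T[...,0])<.04)&(abs(T[...,1])<.03)&(T[...,2]<-.003)&(T[...,2]>-.025)&(I[...,0]>I[...,2]+25)
    q=T[m]*1000;print("held",len(q),q.mean(0).round(1) if len(q) else 0,np.percentile(q,[1,99],axis=0).round(1) if len(q) else 0);return d
E
python3 - <<'E'
from h import *
go(567.6,-69.5,23,82);held()
E
```

```text
t 12.88 p [ 0.5665 -0.0693  0.0437] ydeg 81.99 F [0.1 0.7 0.8] gap 0.347 g 60.1 q7 1.35
dp frac [-0.002  -0.0001  0.0345] turn frac -0.0001
held 3779 [ 2.   0.2 -6.1] [[-14.4 -14.7  -7.6]
 [ 16.9  15.   -4.1]]
```

>>> send_rows:
  dp:
    - [-0.002,0,0.012]
    - [0,0,0.012]
    - [0,0,0.01]
    - [0,0,0]
    - [0,0,0]
  turn: [0,0,0,0,0]
  jaw: [1,1,1,1,1]

```text
clock: 13.35
eef_pos: [0.5688, -0.0694, 0.0234]
eef_rot: [0.07, 0.998, -0.0, 0.001]
ft_force: [1.5, 0.2, 1.3]
finger_gap: 0.352
grip_force: 66.0
```

>>> send_rows:
  dp:
    - [0,0,0]
    - [0,0,0]
    - [0,0,-0.03]
    - [0,0,-0.065]
    - [0,0,-0.065]
    - [0,0,-0.05]
    - [0,0,0]
  turn: [0,0,0,0,0,0,0]
  jaw: [-0.1,-0.25,-0.25,-0.25,-0.25,-0.25,-0.25]

```text
clock: 13.93
eef_pos: [0.5708, -0.0698, 0.1549]
eef_rot: [0.07, 0.998, -0.0, 0.004]
ft_force: [0.4, -0.3, 0.7]
finger_gap: 0.627
grip_force: 0.0
```

```bash
python3 - <<'E'
from h import *
d=cap("wrist");show(blanks(d,lo=.02,hi=.05,box=(.4,.72,-.35,.33)));go(552.1,161,150,78.4)
E
```

```text
px [275. 132.] mean [512.9 -63.3  30.3] rect [513.1 -63.4] [30.9 31. ] ang 82.0 fill 0.98 z 30.3
px [532. 144.] mean [552.3 159.9  27.4] rect [552.6 159.9] [33.  32.1] ang 78.2 fill 0.91 z 27.4
px [521. 194.] mean [597.9 154.   27.2] rect [598.2 154.3] [39.3 37.8] ang 4.1 fill 0.78 z 27.3
px [277. 195.] mean [567.1 -68.8  30.2] rect [567.2 -68.8] [31.8 31. ] ang 82.0 fill 0.96 z 30.2
px [516. 240.] mean [643.6 152.6  27.2] rect [643.9 153. ] [39.1 38.2] ang 4.4 fill 0.77 z 27.2
px [304. 319.] mean [702.4 -59.6  25.7] rect [711.6 -60.2] [58.6 61.1] ang 38.2 fill 0.61 z 25.9
t 13.98 p [ 0.5697 -0.0698  0.152 ] ydeg 81.98 F [-0.3  0.1 -1.1] gap 0.626 g 0.0 q7 1.39
dp frac [0.0827 0.3768 0.0028] turn frac 0.0398
```

>>> send_rows:
  dp:
    - [0.0138,0.0628,0]
    - [0.0138,0.0628,0]
    - [0.0138,0.0628,0]
    - [0.0138,0.0628,0]
    - [0.0138,0.0628,0]
    - [0.0138,0.0628,0.06]
    - [0,0,0.06]
    - [0,0,0.01]
  turn: [0,0,0,0,0,0.04,0,0]
  jaw: [-0.25,-0.25,-0.25,-0.25,-0.25,-0.25,-0.25,-0.25]

```text
clock: 14.65
eef_pos: [0.5477, 0.1543, 0.073]
eef_rot: [0.099, 0.995, -0.001, -0.003]
ft_force: [-1.6, -1.1, -1.1]
finger_gap: 0.624
grip_force: 0.0
```

>>> send_rows:
  dp:
    - [0,0,0]
    - [0,0,0]
  turn: [0,0]
  jaw: [-0.25,-0.25]

```text
clock: 14.82
eef_pos: [0.5513, 0.1522, 0.0787]
eef_rot: [0.102, 0.995, -0.0, -0.0]
ft_force: [0.7, -0.0, 1.3]
finger_gap: 0.626
grip_force: 0.0
```

```bash
python3 - <<'E'
from h import *
d=cap("wrist");show(blanks(d,box=(.38,.72,.1,.33)));go(552.2,160.8,19,78.4)
E
```

```text
px [443.  61.] mean [468.9 267.6  27.3] rect [469.4 267.7] [38.9 39.8] ang 16.8 fill 0.77 z 27.4
px [444. 138.] mean [513.5 264.9  27.3] rect [514.1 265.1] [39.3 38.8] ang 3.7 fill 0.78 z 27.3
px [441. 208.] mean [558.6 260.7  27.3] rect [558.8 260.8] [32.4 32.8] ang 77.3 fill 0.94 z 27.3
px [290. 228.] mean [552.  160.8  27.2] rect [551.9 160.8] [31.2 33. ] ang 78.4 fill 0.94 z 27.2
px [433. 272.] mean [604.7 253.   27.3] rect [605.1 253. ] [32.  32.3] ang 10.2 fill 0.94 z 27.3
px [294. 288.] mean [597.  155.1  27.1] rect [597.1 155.2] [38.1 40. ] ang 78.3 fill 0.78 z 27.2
px [303. 337.] mean [638.8 153.9  26.9] rect [637.3 154. ] [38.8 31.2] ang 85.0 fill 0.77 z 27.0
px [528. 341.] mean [683.2 325.8  26.9] rect [686.4 326.5] [26.3 11.7] ang 27.0 fill 0.42 z 26.0
t 14.87 p [0.5519 0.1523 0.0794] ydeg 78.32 F [ 0.9  0.6 -0.3] gap 0.625 g 0.0 q7 0.88
dp frac [0.0025 0.014  0.1007] turn frac -0.0009
```

>>> send_rows:
  dp:
    - [0.0025,0.014,0.033]
    - [0,0,0.034]
    - [0,0,0.033]
    - [0,0,0]
    - [0,0,0]
    - [0,0,0]
    - [0,0,0]
    - [0,0,0]
  turn: [0,0,0,0,0,0,0,0]
  jaw: [-0.25,-0.25,-0.25,-0.25,1,1,1,1]

```text
clock: 15.53
eef_pos: [0.5525, 0.1615, 0.0204]
eef_rot: [0.101, 0.995, 0.0, 0.001]
ft_force: [-2.1, -1.9, 9.3]
finger_gap: 0.353
grip_force: 60.2
```

```bash
python3 - <<'E'
from h import *
go(621.1,-76.9,150,82)
E
```

```text
t 15.53 p [0.5525 0.1615 0.0204] ydeg 78.36 F [-2.1 -1.9  9.3] gap 0.353 g 60.2 q7 0.84
dp frac [-0.1927 -0.3659 -0.2159] turn frac -0.0405
```

>>> send_rows:
  dp:
    - [0,0,-0.065]
    - [0,0,-0.065]
    - [-0.0322,-0.061,-0.01]
    - [-0.0322,-0.061,0]
    - [-0.0322,-0.061,0]
    - [-0.0322,-0.061,0]
    - [-0.0322,-0.061,0]
    - [-0.0322,-0.061,0]
  turn: [0,0,0,0,0,0,0,-0.04]
  jaw: [1,1,1,1,1,1,1,1]

```text
clock: 16.2
eef_pos: [0.6214, -0.079, 0.1042]
eef_rot: [0.071, 0.998, -0.0, 0.001]
ft_force: [1.2, 0.5, 0.3]
finger_gap: 0.351
grip_force: 59.6
```

>>> send_rows:
  dp:
    - [0,0,0.05]
    - [0,0,0.05]
    - [0,0,0]
    - [0,0,0]
  turn: [0,0,0,0]
  jaw: [1,1,1,1]

```text
clock: 16.53
eef_pos: [0.6203, -0.0765, 0.0428]
eef_rot: [0.07, 0.998, 0.0, -0.001]
ft_force: [0.2, 1.0, 0.2]
finger_gap: 0.356
grip_force: 59.6
```

```bash
python3 - <<'E'
from h import *
go(620.8,-76.9,23,82);held()
E
```

```text
t 16.53 p [ 0.6203 -0.0765  0.0428] ydeg 82.0 F [0.2 1.  0.2] gap 0.356 g 59.6 q7 1.34
dp frac [-0.001  -0.0006  0.033 ] turn frac -0.0
held 3816 [ 0.7  0.2 -6.8] [[-15.6 -14.7  -8.5]
 [ 15.4  15.   -4. ]]
```

>>> send_rows:
  dp:
    - [0,0,0.012]
    - [0,0,0.011]
    - [0,0,0.01]
    - [0,0,0]
    - [0,0,0]
  turn: [0,0,0,0,0]
  jaw: [1,1,1,1,1]

```text
clock: 17.0
eef_pos: [0.6207, -0.0764, 0.0227]
eef_rot: [0.07, 0.998, -0.0, 0.0]
ft_force: [-0.1, 0.7, 0.4]
finger_gap: 0.353
grip_force: 66.9
```

>>> send_rows:
  dp:
    - [0,0,0]
    - [0,0,0]
    - [0,0,-0.03]
    - [0,0,-0.065]
    - [0,0,-0.065]
    - [0,0,-0.05]
    - [0,0,0]
  turn: [0,0,0,0,0,0,0]
  jaw: [-0.1,-0.25,-0.25,-0.25,-0.25,-0.25,-0.25]

```text
clock: 17.58
eef_pos: [0.6235, -0.0768, 0.1552]
eef_rot: [0.07, 0.998, -0.0, 0.004]
ft_force: [0.6, 0.4, -0.0]
finger_gap: 0.622
grip_force: 0.0
```

```bash
python3 - <<'E'
from h import *
d=cap("wrist");show(blanks(d,lo=.02,hi=.05,box=(.4,.72,-.35,.33)));go(513.5,265,150,86.5)
E
```

```text
px [274.  63.] mean [512.6 -63.3  30.3] rect [512.8 -63.4] [31.5 31.1] ang 82.0 fill 0.97 z 30.4
px [533. 135.] mean [597.9 153.9  27.3] rect [598.3 154.3] [39.  38.3] ang 3.9 fill 0.78 z 27.4
px [277. 133.] mean [566.6 -69.   30.2] rect [566.9 -69.1] [31.1 31.1] ang 82.0 fill 0.98 z 30.2
px [527. 187.] mean [644.1 152.2  27.3] rect [644.3 152.5] [39.4 38.5] ang 11.6 fill 0.76 z 27.3
px [277. 196.] mean [620.7 -76.1  30.2] rect [620.9 -76.1] [31.8 31.1] ang 82.0 fill 0.96 z 30.2
px [302. 273.] mean [701.8 -63.4  26. ] rect [709.1 -63.4] [49.2 59.9] ang 37.8 fill 0.65 z 26.1
t 17.63 p [ 0.6224 -0.0768  0.1522] ydeg 81.98 F [ 0.1  0.4 -1.5] gap 0.621 g 0.0 q7 1.38
dp frac [0.2591 0.5388 0.0021] turn frac -0.0502
```

>>> send_rows:
  dp:
    - [0.0288,0.06,0]
    - [0.0288,0.06,0]
    - [0.0288,0.06,0]
    - [0.0288,0.06,0]
    - [0.0288,0.06,0]
    - [0.0288,0.06,0]
    - [0.0288,0.06,0]
    - [0.0288,0.06,0]
  turn: [0,0,0,0,0,0,0,0]
  jaw: [-0.25,-0.25,-0.25,-0.25,-0.25,-0.25,-0.25,-0.25]

```text
clock: 18.3
eef_pos: [0.5227, 0.2293, 0.148]
eef_rot: [0.07, 0.998, -0.0, -0.0]
ft_force: [1.0, 0.1, -0.5]
finger_gap: 0.625
grip_force: 0.0
```

>>> send_rows:
  dp:
    - [0.0288,0.06,0]
    - [0,0,0.05]
    - [0,0,0.05]
    - [0,0,0]
    - [0,0,0]
  turn: [-0.05,0,0,0,0]
  jaw: [-0.25,-0.25,-0.25,-0.25,-0.25]

```text
clock: 18.72
eef_pos: [0.5109, 0.2653, 0.0874]
eef_rot: [0.031, 1.0, -0.001, -0.001]
ft_force: [0.2, 0.5, 0.4]
finger_gap: 0.624
grip_force: 0.0
```

```bash
python3 - <<'E'
from h import *
d=cap("wrist");show(blanks(d,box=(.38,.72,.1,.33)));go(513.6,265,19,86.5)
E
```

```text
px [278. 164.] mean [468.6 268.6  27.2] rect [468.9 268.6] [37.9 38.4] ang 86.5 fill 0.79 z 27.2
px [278. 228.] mean [513.  265.9  27.1] rect [513.3 265.9] [37.5 39.6] ang 86.5 fill 0.79 z 27.2
px [275. 286.] mean [557.6 261.3  27. ] rect [557.9 261.3] [31.3 33.6] ang 76.5 fill 0.95 z 27.2
px [270. 337.] mean [602.8 254.5  26.9] rect [603.3 253.6] [35.  31.9] ang 10.4 fill 0.84 z 27.1
px [150. 380.] mean [641.9 151.6  26.9] rect [641.4 153.7] [26.3 42.6] ang 52.6 fill 0.72 z 27.0
t 18.77 p [0.5118 0.2656 0.0888] ydeg 86.46 F [ 0.2 -0.   0.4] gap 0.625 g 0.0 q7 0.77
dp frac [-0.0031 -0.0008  0.1164] turn frac -0.0004
```

>>> send_rows:
  dp:
    - [-0.003,0,0.039]
    - [0,0,0.039]
    - [0,0,0.038]
    - [0,0,0]
    - [0,0,0]
    - [0,0,0]
    - [0,0,0]
    - [0,0,0]
  turn: [0,0,0,0,0,0,0,0]
  jaw: [-0.25,-0.25,-0.25,-0.25,1,1,1,1]

```text
clock: 19.43
eef_pos: [0.5147, 0.2662, 0.0207]
eef_rot: [0.031, 1.0, 0.001, 0.001]
ft_force: [-1.0, -1.5, 12.7]
finger_gap: 0.431
grip_force: 61.0
```

```bash
python3 - <<'E'
from h import *
go(450.3,-271.2,150,86.5)
E
```

```text
t 19.43 p [0.5147 0.2662 0.0207] ydeg 86.47 F [-1.  -1.5 12.7] gap 0.431 g 61.0 q7 0.73
dp frac [ 0.0514 -0.9002 -0.2168] turn frac -0.0003
```

>>> send_rows:
  dp:
    - [0,0,-0.065]
    - [0,0,-0.065]
    - [0.0037,-0.0643,-0.02]
    - [0.0037,-0.0643,0]
    - [0.0037,-0.0643,0]
    - [0.0037,-0.0643,0]
    - [0.0037,-0.0643,0]
    - [0.0037,-0.0643,0]
  turn: [0,0,0,0,0,0,0,0]
  jaw: [1,1,1,1,1,1,1,1]

```text
clock: 20.1
eef_pos: [0.4859, 0.0338, 0.11]
eef_rot: [0.031, 1.0, -0.0, 0.001]
ft_force: [2.2, -0.8, 0.3]
finger_gap: 0.433
grip_force: 60.2
```

>>> send_rows:
  dp:
    - [0.0037,-0.0643,0]
    - [0.0037,-0.0643,0]
    - [0.0037,-0.0643,0]
    - [0.0037,-0.0643,0]
    - [0.0037,-0.0643,0]
    - [0.0037,-0.0643,0]
    - [0.0037,-0.0643,0]
    - [0.0037,-0.0643,0]
  turn: [0,0,0,0,0,0,0,0]
  jaw: [1,1,1,1,1,1,1,1]

```text
clock: 20.77
eef_pos: [0.4492, -0.2736, 0.1101]
eef_rot: [0.031, 1.0, -0.0, 0.001]
ft_force: [0.6, 0.5, -0.9]
finger_gap: 0.435
grip_force: 60.2
```

>>> send_rows:
  dp:
    - [0,0,0]
    - [0,0,0]
  turn: [0,0]
  jaw: [1,1]

```text
clock: 20.93
eef_pos: [0.4491, -0.2738, 0.1096]
eef_rot: [0.033, 0.999, -0.001, 0.001]
ft_force: [0.4, 1.2, -0.1]
finger_gap: 0.434
grip_force: 60.2
```

```bash
cat >> h.py <<'E'
def holes(d):
    P=cloud(d);I=d["pixels"].astype(int)
    m=(P[...,2]>.015)&(P[...,2]<.024)&(abs(I[...,0]-I[...,2])<40)
    for b in blobs(d,P,m,300):
        c,h=cv2.findContours(b.astype(np.uint8),cv2.RETR_CCOMP,cv2.CHAIN_APPROX_NONE)
        print(np.argwhere(b).mean(0)[::-1].round(),b.sum(),*rect(P[b]))
        for k in range(len(c)):
            if h[0][k][3]>=0 and len(c[k])>30: print("  hole",c[k].reshape(-1,2).mean(0).round(),*rect(onplane(d,c[k].reshape(-1,2),.018)))
E
python3 - <<'E'
from h import *
holes(cap("wrist"));held();go(450.3,-271.2,23,86.5)
E
```

```text
[548. 124.] 1882 [384.2 -66.9] [82.8 26.9] 5.08
[278. 198.] 4035 [ 447.9 -273. ] [71.5 65.4] 86.6
[513. 287.] 5882 [550.6 -67.2] [ 74.6 146. ] 82.34
  hole [488. 323.] [567.9 -89.3] [ 4.7 25.9] 84.1
  hole [515. 326.] [574.7 -61.3] [42.3 40.9] 82.82
  hole [518. 303.] [548.6 -64. ] [23.  4.] 80.19
  hole [498. 304.] [548.  -82.7] [ 9.  14.8] 29.33
  hole [531. 248.] [495.1 -61.7] [35.4  4.1] 81.97
[278. 326.] 2656 [ 551.3 -279.2] [71.8 73.1] 86.46
held 4640 [ 1.4  0.2 -6.4] [[-17.6 -17.5  -7.8]
 [ 19.2  17.8  -4. ]]
t 21.03 p [ 0.4498 -0.271   0.1095] ydeg 86.51 F [-0.1  0.1  0.3] gap 0.429 g 60.2 q7 1.88
dp frac [-0.0007 -0.0002  0.1441] turn frac 0.0001
```

```bash
python3 - <<'E'
from h import *
d=cap("wrist");P=cloud(d);I=d["pixels"].astype(int)
m=(P[...,2]>.006)&(P[...,2]<.0145)&(P[...,0]>.4)&(P[...,0]<.6)&(abs(P[...,1]+.275)<.03)
for b in blobs(d,P,m,100):print(np.argwhere(b).mean(0)[::-1].round(),b.sum(),*rect(P[b]),P[b].mean(0).round(4))
s=d.copy();s["pixels"]=d["pixels"][60:360,130:430];s["pixels"]=cv2.resize(s["pixels"],None,fx=2,fy=2);save(s,"w5.png");pose()
E
```

```text
[269. 166.] 154 [ 415.3 -275. ] [59.7  0.5] 86.53 [ 0.4153 -0.2751  0.0097]
[274. 205.] 1826 [ 446.6 -273.2] [35.3 43.2] 0.77 [ 0.447  -0.273   0.0103]
[274. 325.] 1497 [ 559.6 -279.6] [41.7 41.4] 49.43 [ 0.5608 -0.2798  0.0104]
t 21.08 p [ 0.4499 -0.2706  0.1093] ydeg 86.56 F [-0.3  0.3  0.1] gap 0.434 g 60.2 q7 1.88
```

View pics/w5.png

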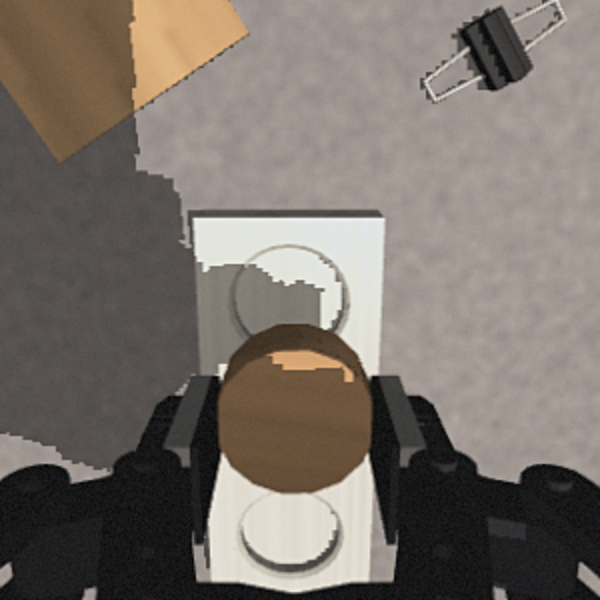

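The crop shows the round held over the -x end of the round die, with the cavity rim at (290,300) and the clip at (495,50). I'll shift slightly and lower.

>>> send_rows:
  dp:
    - [-0.0027,-0.0037,0.05]
    - [0,0,0.05]
    - [0,0,0.01]
    - [0,0,0]
    - [0,0,0]
    - [0,0,0]
  turn: [0,0,0,0,0,0]
  jaw: [1,1,1,1,1,1]

```text
clock: 21.58
eef_pos: [0.4519, -0.2738, 0.0444]
eef_rot: [0.03, 1.0, -0.0, 0.001]
ft_force: [0.1, 1.1, 0.3]
finger_gap: 0.436
grip_force: 60.3
```

```bash
python3 - <<'E'
from h import *
go(451.4,-272.9,23,86.5)
E
```

```text
t 21.58 p [ 0.4519 -0.2738  0.0444] ydeg 86.53 F [0.1 1.1 0.3] gap 0.436 g 60.3 q7 1.85
dp frac [0.0009 0.0015 0.0356] turn frac 0.0003
```

>>> send_rows:
  dp:
    - [0.0005,0.001,0.013]
    - [0,0,0.012]
    - [0,0,0.01]
    - [0,0,0]
    - [0,0,0]
  turn: [0,0,0,0,0]
  jaw: [1,1,1,1,1]

```text
clock: 22.0
eef_pos: [0.4504, -0.273, 0.0214]
eef_rot: [0.031, 1.0, 0.0, -0.0]
ft_force: [0.5, -0.4, -0.0]
finger_gap: 0.429
grip_force: 76.5
```

>>> send_rows:
  dp:
    - [0,0,0]
    - [0,0,0]
    - [0,0,-0.03]
    - [0,0,-0.065]
    - [0,0,-0.065]
    - [0,0,-0.06]
    - [0,0,0]
  turn: [0,0,0,0,0,0,0]
  jaw: [0,-0.25,-0.25,-0.25,-0.25,-0.25,-0.25]

```text
clock: 22.58
eef_pos: [0.4533, -0.2746, 0.1605]
eef_rot: [0.031, 1.0, -0.002, 0.004]
ft_force: [0.9, -1.5, 0.7]
finger_gap: 0.625
grip_force: 0.0
```

```bash
python3 - <<'E'
from h import *
d=cap("wrist");show(blanks(d,lo=.02,hi=.05,box=(.4,.72,-.35,.33)));holes(d);go(469,268.2,150,86.5)
P=cloud(d);m=(P[...,2]>.006)&(P[...,2]<.0145)&(P[...,0]>.4)&(P[...,0]<.6)&(abs(P[...,1]+.275)<.03)
for b in blobs(d,P,m,100):print(np.argwhere(b).mean(0)[::-1].round(),b.sum(),*rect(P[b]))
E
```

```text
px [280. 194.] mean [ 449.9 -272.4   30.1] rect [ 449.9 -272.4] [37. 38.] ang 86.6 fill 0.81 z 30.2
px [498. 244.] mean [512.  -64.   30.3] rect [512.6 -63.7] [32.7 32.5] ang 81.9 fill 0.91 z 30.3
px [484. 293.] mean [566.  -69.7  30.2] rect [566.2 -70. ] [32.2 32.7] ang 82.3 fill 0.91 z 30.2
[529.  86.] 5272 [363.2 -31.1] [ 72.  127.7] 79.39
  hole [536. 115.] [392.7 -36.6] [38.  37.7] 79.23
[279. 234.] 7736 [ 503.3 -276.2] [ 71.6 176.6] 86.5
  hole [279. 290.] [ 556.1 -279.3] [43.1 43.5] 44.92
  hole [279. 242.] [ 502.4 -275.9] [43.9 43.5] 38.43
  hole [279. 191.] [ 450.8 -272.9] [43.3 48.3] 86.6
[484. 258.] 5115 [552.2 -67.6] [ 74.9 148.2] 81.76
  hole [482. 291.] [573.3 -62.7] [41.  39.9] 80.41
  hole [462. 280.] [556.5 -87.1] [ 4. 20.] 80.02
  hole [481. 271.] [548.6 -68.5] [36.3  5.4] 81.49
  hole [496. 243.] [517.2 -56.4] [40.6 38.3] 82.05
  hole [489. 223.] [494.7 -67.5] [23.1  3.7] 82.27
t 22.63 p [ 0.4523 -0.2742  0.1575] ydeg 86.48 F [ 0.8 -0.4 -0.7] gap 0.623 g 0.0 q7 1.9
dp frac [0.0277 0.904  0.0094] turn frac -0.0002
[277. 176.] 211 [ 441.9 -273.5] [26.5 42.8] 3.93
[279. 242.] 1330 [ 504.9 -276.3] [41.9 42. ] 32.3
[279. 289.] 1112 [ 559.2 -279.8] [40.4 42.2] 14.38
```

>>> send_rows:
  dp:
    - [0.002,0.0646,0]
    - [0.002,0.0646,0]
    - [0.002,0.0646,0]
    - [0.002,0.0646,0]
    - [0.002,0.0646,0]
    - [0.002,0.0646,0]
    - [0.002,0.0646,0]
    - [0.002,0.0646,0]
  turn: [0,0,0,0,0,0,0,0]
  jaw: [-0.25,-0.25,-0.25,-0.25,-0.25,-0.25,-0.25,-0.25]

```text
clock: 23.3
eef_pos: [0.4594, 0.0386, 0.1534]
eef_rot: [0.031, 1.0, -0.0, -0.0]
ft_force: [0.6, -0.8, 0.5]
finger_gap: 0.625
grip_force: 0.0
```

>>> send_rows:
  dp:
    - [0.002,0.0646,0]
    - [0.002,0.0646,0]
    - [0.002,0.0646,0]
    - [0.002,0.0646,0]
    - [0.002,0.0646,0]
    - [0.002,0.0646,0]
    - [0,0,0.06]
    - [0,0,0.04]
  turn: [0,0,0,0,0,0,0,0]
  jaw: [-0.25,-0.25,-0.25,-0.25,-0.25,-0.25,-0.25,-0.25]

```text
clock: 23.97
eef_pos: [0.4662, 0.2718, 0.0919]
eef_rot: [0.029, 1.0, 0.001, -0.0]
ft_force: [-0.0, -1.4, -2.1]
finger_gap: 0.623
grip_force: 0.0
```

>>> send_rows:
  dp:
    - [0,0,0]
    - [0,0,0]
  turn: [0,0]
  jaw: [-0.25,-0.25]

```text
clock: 24.13
eef_pos: [0.4663, 0.2691, 0.093]
eef_rot: [0.031, 1.0, -0.001, -0.001]
ft_force: [0.7, -0.2, 0.5]
finger_gap: 0.627
grip_force: 0.0
```

```bash
python3 - <<'E'
from h import *
d=cap("wrist");show(blanks(d,box=(.38,.72,.1,.33)));go(469,268.3,19,86.5)
E
```

```text
px [276. 225.] mean [467.9 268.7  27.1] rect [468.1 268.7] [37.7 39.7] ang 86.6 fill 0.79 z 27.2
px [274. 331.] mean [557.1 261.3  26.9] rect [557.1 261.4] [31.6 35.3] ang 76.4 fill 0.93 z 27.0
px [152. 377.] mean [599.1 154.6  26.9] rect [597.  152.2] [27.1 41.6] ang 82.3 fill 0.67 z 27.0
t 24.18 p [0.4672 0.2694 0.0943] ydeg 86.48 F [-0.4  0.3  1.2] gap 0.621 g 0.0 q7 0.68
dp frac [-0.0032 -0.0016  0.1255] turn frac -0.0002
```

>>> send_rows:
  dp:
    - [-0.002,-0.001,0.042]
    - [0,0,0.042]
    - [0,0,0.041]
    - [0,0,0]
    - [0,0,0]
    - [0,0,0]
    - [0,0,0]
    - [0,0,0]
  turn: [0,0,0,0,0,0,0,0]
  jaw: [-0.25,-0.25,-0.25,-0.25,1,1,1,1]

```text
clock: 24.85
eef_pos: [0.4694, 0.2693, 0.0207]
eef_rot: [0.031, 1.0, 0.001, 0.001]
ft_force: [-2.0, -0.4, 12.9]
finger_gap: 0.432
grip_force: 61.1
```

```bash
python3 - <<'E'
from h import *
go(504.3,-276.1,150,86.5)
E
```

```text
t 24.85 p [0.4694 0.2693 0.0207] ydeg 86.47 F [-2.  -0.4 12.9] gap 0.432 g 61.1 q7 0.61
dp frac [-0.1145 -0.9033 -0.2165] turn frac -0.0003
```

Same routine: 14 rows of (-0.0082, -0.0645).

>>> send_rows:
  dp:
    - [0,0,-0.065]
    - [0,0,-0.065]
    - [-0.0082,-0.0645,-0.02]
    - [-0.0082,-0.0645,0]
    - [-0.0082,-0.0645,0]
    - [-0.0082,-0.0645,0]
    - [-0.0082,-0.0645,0]
    - [-0.0082,-0.0645,0]
  turn: [0,0,0,0,0,0,0,0]
  jaw: [1,1,1,1,1,1,1,1]

```text
clock: 25.52
eef_pos: [0.4837, 0.0333, 0.11]
eef_rot: [0.031, 1.0, -0.0, 0.001]
ft_force: [0.9, 1.1, -0.4]
finger_gap: 0.43
grip_force: 60.2
```

>>> send_rows:
  dp:
    - [-0.0082,-0.0645,0]
    - [-0.0082,-0.0645,0]
    - [-0.0082,-0.0645,0]
    - [-0.0082,-0.0645,0]
    - [-0.0082,-0.0645,0]
    - [-0.0082,-0.0645,0]
    - [-0.0082,-0.0645,0]
    - [-0.0082,-0.0645,0]
  turn: [0,0,0,0,0,0,0,0]
  jaw: [1,1,1,1,1,1,1,1]

```text
clock: 26.18
eef_pos: [0.5039, -0.2785, 0.1101]
eef_rot: [0.031, 1.0, -0.0, 0.001]
ft_force: [0.8, 0.1, -0.6]
finger_gap: 0.433
grip_force: 60.2
```

>>> send_rows:
  dp:
    - [0,0,0.055]
    - [0,0,0.05]
    - [0,0,0]
    - [0,0,0]
    - [0,0,0]
  turn: [0,0,0,0,0]
  jaw: [1,1,1,1,1]

```text
clock: 26.6
eef_pos: [0.5049, -0.2761, 0.0478]
eef_rot: [0.03, 1.0, -0.0, 0.001]
ft_force: [0.7, 0.4, 0.3]
finger_gap: 0.431
grip_force: 60.3
```

```bash
python3 - <<'E'
from h import *
held();go(504.3,-276.1,22,86.5)
E
```

```text
held 4596 [ 1.   0.2 -6.4] [[-18.  -17.6  -7.8]
 [ 18.8  17.9  -4.2]]
t 26.65 p [ 0.5051 -0.2762  0.048 ] ydeg 86.53 F [ 0.2 -1.1  0.4] gap 0.431 g 60.3 q7 1.75
dp frac [0.0014 0.0002 0.0434] turn frac 0.0004
```

>>> send_rows:
  dp:
    - [0.002,0,0.015]
    - [0,0,0.015]
    - [0,0,0.012]
    - [0,0,0]
    - [0,0,0]
    - [0,0,0]
  turn: [0,0,0,0,0,0]
  jaw: [1,1,1,1,1,1]

```text
clock: 27.15
eef_pos: [0.5026, -0.276, 0.0204]
eef_rot: [0.031, 1.0, 0.0, -0.0]
ft_force: [-0.1, -0.2, 0.1]
finger_gap: 0.432
grip_force: 80.4
```

>>> send_rows:
  dp:
    - [0,0,0]
    - [0,0,0]
    - [0,0,-0.03]
    - [0,0,-0.065]
    - [0,0,-0.065]
    - [0,0,-0.06]
    - [0,0,0]
  turn: [0,0,0,0,0,0,0]
  jaw: [0,-0.25,-0.25,-0.25,-0.25,-0.25,-0.25]

```text
clock: 27.73
eef_pos: [0.5054, -0.2773, 0.1595]
eef_rot: [0.031, 1.0, -0.002, 0.004]
ft_force: [0.1, 0.2, 0.3]
finger_gap: 0.624
grip_force: 0.0
```

```bash
python3 - <<'E'
from h import *
d=cap("wrist");show(blanks(d,lo=.02,hi=.05,box=(.4,.72,-.35,.33)));go(652.3,253.3,150,86.5)
E
```

```text
px [279. 135.] mean [ 450.4 -272.6   30.2] rect [ 450.5 -272.5] [37.6 38.4] ang 86.6 fill 0.79 z 30.2
px [279. 195.] mean [ 502.5 -275.5   30.1] rect [ 503.  -275.7] [38.8 38.1] ang 16.0 fill 0.78 z 30.2
px [510. 192.] mean [512.5 -63.9  30.3] rect [512.7 -63.9] [32.5 32. ] ang 82.6 fill 0.92 z 30.3
px [495. 246.] mean [566.2 -69.8  30.2] rect [566.7 -69.6] [32.7 32.3] ang 82.2 fill 0.92 z 30.2
px [480. 295.] mean [620.  -77.1  30.2] rect [620. -77.] [32.5 32.8] ang 83.1 fill 0.9 z 30.2
t 27.78 p [ 0.5043 -0.277   0.1564] ydeg 86.48 F [-0.2  0.2  0.1] gap 0.624 g 0.0 q7 1.81
dp frac [-0.1919  0.8974  0.009 ] turn frac -0.0002
```

>>> send_rows:
  dp:
    - [-0.0137,0.0641,0]
    - [-0.0137,0.0641,0]
    - [-0.0137,0.0641,0]
    - [-0.0137,0.0641,0]
    - [-0.0137,0.0641,0]
    - [-0.0137,0.0641,0]
    - [-0.0137,0.0641,0]
    - [-0.0137,0.0641,0]
  turn: [0,0,0,0,0,0,0,0]
  jaw: [-0.25,-0.25,-0.25,-0.25,-0.25,-0.25,-0.25,-0.25]

```text
clock: 28.45
eef_pos: [0.5869, 0.0288, 0.1519]
eef_rot: [0.031, 1.0, -0.0, -0.001]
ft_force: [0.7, -1.0, -0.3]
finger_gap: 0.627
grip_force: 0.0
```

>>> send_rows:
  dp:
    - [-0.0137,0.0641,0]
    - [-0.0137,0.0641,0]
    - [-0.0137,0.0641,0]
    - [-0.0137,0.0641,0]
    - [-0.0137,0.0641,0]
    - [-0.0137,0.0641,0]
    - [0,0,0.04]
    - [0,0,0.04]
  turn: [0,0,0,0,0,0,0,0]
  jaw: [-0.25,-0.25,-0.25,-0.25,-0.25,-0.25,-0.25,-0.25]

```text
clock: 29.12
eef_pos: [0.6502, 0.2577, 0.1037]
eef_rot: [0.029, 1.0, 0.001, 0.0]
ft_force: [-0.3, -0.2, -0.8]
finger_gap: 0.624
grip_force: 0.0
```

>>> send_rows:
  dp:
    - [0,0,0]
    - [0,0,0]
  turn: [0,0]
  jaw: [-0.25,-0.25]

```text
clock: 29.28
eef_pos: [0.6496, 0.2537, 0.1031]
eef_rot: [0.031, 1.0, -0.001, -0.002]
ft_force: [0.3, -0.4, 0.9]
finger_gap: 0.624
grip_force: 0.0
```

```bash
python3 - <<'E'
from h import *
d=cap("wrist");show(blanks(d,box=(.38,.72,.1,.33)));go(652.3,253.5,19,86.5)
E
```

```text
px [280.  87.] mean [559.3 261.   27.3] rect [559.7 260.9] [31.5 31.9] ang 76.5 fill 0.94 z 27.3
px [134. 157.] mean [598.2 156.1  27.1] rect [598.4 155.9] [39.4 39.7] ang 59.7 fill 0.77 z 27.2
px [273. 158.] mean [605.3 253.5  27.2] rect [605.6 253.5] [31.9 31.2] ang 10.7 fill 0.95 z 27.2
px [144. 218.] mean [644.  154.7  27. ] rect [644.2 154.7] [39.  40.7] ang 28.6 fill 0.77 z 27.1
px [277. 221.] mean [652.  253.8  27.1] rect [652.2 253.6] [38.4 39. ] ang 86.6 fill 0.78 z 27.2
px [368. 254.] mean [682.6 322.1  26.4] rect [682.6 324. ] [21.4 15.9] ang 81.8 fill 0.51 z 24.3
t 29.33 p [0.6505 0.2539 0.1048] ydeg 86.47 F [-0.6 -0.1  0.7] gap 0.623 g 0.0 q7 0.87
dp frac [-0.0031 -0.0004  0.143 ] turn frac -0.0004
```

>>> send_rows:
  dp:
    - [-0.002,0,0.048]
    - [0,0,0.048]
    - [0,0,0.047]
    - [0,0,0]
    - [0,0,0]
    - [0,0,0]
    - [0,0,0]
    - [0,0,0]
  turn: [0,0,0,0,0,0,0,0]
  jaw: [-0.25,-0.25,-0.25,-0.25,1,1,1,1]

```text
clock: 30.0
eef_pos: [0.6527, 0.2545, 0.0209]
eef_rot: [0.031, 1.0, 0.0, 0.001]
ft_force: [0.1, 0.5, 0.1]
finger_gap: 0.434
grip_force: 60.0
```

```bash
python3 - <<'E'
from h import *
go(557.8,-279.4,150,86.5)
E
```

```text
t 30.0 p [0.6527 0.2545 0.0209] ydeg 86.48 F [0.1 0.5 0.1] gap 0.434 g 60.0 q7 0.84
dp frac [ 0.1027 -0.8976 -0.2163] turn frac -0.0003
```

>>> send_rows:
  dp:
    - [0,0,-0.065]
    - [0,0,-0.065]
    - [0.0073,-0.0641,-0.02]
    - [0.0073,-0.0641,0]
    - [0.0073,-0.0641,0]
    - [0.0073,-0.0641,0]
    - [0.0073,-0.0641,0]
    - [0.0073,-0.0641,0]
  turn: [0,0,0,0,0,0,0,0]
  jaw: [1,1,1,1,1,1,1,1]

```text
clock: 30.67
eef_pos: [0.6112, 0.0237, 0.1101]
eef_rot: [0.031, 1.0, -0.0, 0.001]
ft_force: [0.8, 0.0, -0.3]
finger_gap: 0.435
grip_force: 60.3
```

>>> send_rows:
  dp:
    - [0.0073,-0.0641,0]
    - [0.0073,-0.0641,0]
    - [0.0073,-0.0641,0]
    - [0.0073,-0.0641,0]
    - [0.0073,-0.0641,0]
    - [0.0073,-0.0641,0]
    - [0.0073,-0.0641,0]
    - [0.0073,-0.0641,0]
  turn: [0,0,0,0,0,0,0,0]
  jaw: [1,1,1,1,1,1,1,1]

```text
clock: 31.33
eef_pos: [0.5573, -0.2816, 0.1102]
eef_rot: [0.031, 1.0, -0.0, 0.001]
ft_force: [1.1, -0.0, 0.2]
finger_gap: 0.434
grip_force: 60.3
```

>>> send_rows:
  dp:
    - [0,0,0.055]
    - [0,0,0.05]
    - [0,0,0]
    - [0,0,0]
    - [0,0,0]
  turn: [0,0,0,0,0]
  jaw: [1,1,1,1,1]

```text
clock: 31.75
eef_pos: [0.5587, -0.2793, 0.0479]
eef_rot: [0.03, 1.0, -0.0, 0.001]
ft_force: [-0.0, 0.8, 0.3]
finger_gap: 0.433
grip_force: 60.3
```

```bash
python3 - <<'E'
from h import *
held();go(557.7,-279.4,22,86.5)
E
```

```text
held 4604 [ 0.4  0.2 -6.4] [[-18.7 -17.6  -7.9]
 [ 18.   17.9  -4.1]]
t 31.8 p [ 0.5589 -0.2794  0.0481] ydeg 86.54 F [-0.6 -0.9  0.7] gap 0.431 g 60.3 q7 1.69
dp frac [ 0.0021 -0.0001  0.0436] turn frac 0.0004
```

>>> send_rows:
  dp:
    - [0.0015,0,0.015]
    - [0,0,0.015]
    - [0,0,0.012]
    - [0,0,0]
    - [0,0,0]
    - [0,0,0]
  turn: [0,0,0,0,0,0]
  jaw: [1,1,1,1,1,1]

```text
clock: 32.3
eef_pos: [0.5565, -0.2793, 0.0203]
eef_rot: [0.031, 1.0, 0.0, -0.0]
ft_force: [0.1, 1.0, 0.0]
finger_gap: 0.432
grip_force: 80.9
```

>>> send_rows:
  dp:
    - [0,0,0]
    - [0,0,0]
    - [0,0,-0.03]
    - [0,0,-0.065]
    - [0,0,-0.065]
    - [0,0,-0.065]
    - [0,0,-0.065]
    - [0,0,0]
  turn: [0,0,0,0,0,0,0,0]
  jaw: [0,-0.25,-0.25,-0.25,-0.25,-0.25,-0.25,-0.25]

```text
clock: 32.97
eef_pos: [0.5594, -0.2804, 0.2026]
eef_rot: [0.031, 1.0, -0.002, 0.004]
ft_force: [0.4, -0.5, 0.7]
finger_gap: 0.625
grip_force: 0.0
```

```bash
python3 - <<'E'
from h import *
d=cap("wrist");show(blanks(d,lo=.02,hi=.05,box=(.4,.72,-.35,.33)))
s,_=pose();d=cap("scene");save(d,"s2.png");P=cloud(d)
# handle of open lid
m=(P[...,0]>.45)&(P[...,0]<.66)&(P[...,1]>.33)&(P[...,1]<.5)&(P[...,2]>.12)
I=d["pixels"].astype(int)
for nm,mm in(("wood",m&(I[...,0]>I[...,2]+25)),("grey",m&(abs(I[...,0]-I[...,2])<=25))):
    q=P[mm];print(nm,len(q),np.percentile(q,[1,50,99],axis=0).round(3) if len(q) else "")
E
```

```text
px [279.  74.] mean [ 450.7 -272.6   30.3] rect [ 450.8 -272.4] [37.6 38. ] ang 86.5 fill 0.79 z 30.3
px [279. 130.] mean [ 502.9 -275.7   30.2] rect [ 503.2 -275.5] [37.4 37.5] ang 86.5 fill 0.8 z 30.2
px [490. 129.] mean [512.6 -64.   30.4] rect [512.7 -63.9] [32.5 32.1] ang 82.1 fill 0.92 z 30.4
px [279. 185.] mean [ 557.5 -279.    30.1] rect [ 557.9 -279. ] [39.  37.8] ang 13.7 fill 0.77 z 30.2
px [479. 182.] mean [566.2 -69.8  30.3] rect [566.3 -69.5] [32.8 32.2] ang 81.9 fill 0.91 z 30.3
px [466. 230.] mean [619.8 -76.7  30.2] rect [620.  -76.7] [32.8 32.3] ang 81.7 fill 0.92 z 30.2
px [470. 292.] mean [701.8 -59.4  26. ] rect [710.2 -58.7] [64.9 51.2] ang 39.3 fill 0.6 z 26.1
t 33.02 p [ 0.5584 -0.2801  0.199 ] ydeg 86.48 F [-0.3  0.1 -1.1] gap 0.626 g 0.0 q7 1.76
wood 2082 [[0.453 0.341 0.126]
 [0.564 0.359 0.24 ]
 [0.659 0.377 0.244]]
grey 550 [[0.501 0.349 0.196]
 [0.563 0.4   0.222]
 [0.609 0.41  0.241]]
```

View pics/s2.png

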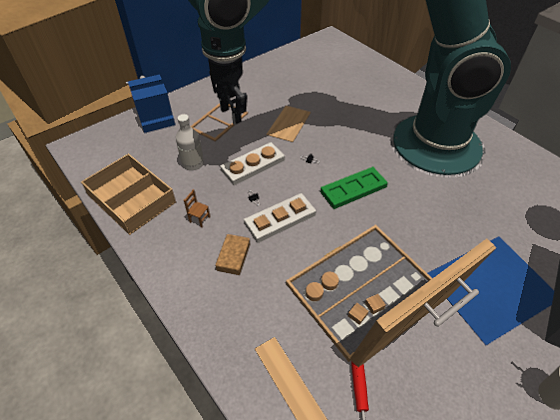

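All six strays are seated: rounds at scene (236,167), (253,159) and (269,152), squares at (262,221), (281,213) and (298,205). The lid is still open, with its handle at (455,307). Next I go to the handle and close the lid.

>>> send_rows:
  dp:
    - [0,0,-0.059]
    - [0,0,-0.059]
    - [0.0037,0.0634,-0.02]
    - [0.0037,0.0634,-0.02]
    - [0.0037,0.0634,-0.02]
    - [0.0037,0.0634,-0.02]
    - [0.0037,0.0634,-0.02]
    - [0.0037,0.0634,-0.02]
  turn: [0,0,0,0,0,0,0,0]
  jaw: [0.5,0.5,0.5,0.5,0.5,0.5,0.5,0.5]

```text
clock: 33.73
eef_pos: [0.5566, -0.0491, 0.3368]
eef_rot: [0.031, 1.0, -0.0, -0.001]
ft_force: [0.5, -0.2, 0.6]
finger_gap: 0.252
grip_force: 0.0
```

>>> send_rows:
  dp:
    - [0.0037,0.0634,0]
    - [0.0037,0.0634,0]
    - [0.0037,0.0634,0]
    - [0.0037,0.0634,0]
    - [0.0037,0.0634,0]
    - [0.0037,0.0634,0]
    - [0.0037,0.0634,0]
    - [0.0037,0.0634,0]
  turn: [0,0,0,0,0,0,0,0]
  jaw: [0.5,0.5,0.5,0.5,0.5,0.5,0.5,0.5]

```text
clock: 34.4
eef_pos: [0.5577, 0.2556, 0.3361]
eef_rot: [0.031, 1.0, -0.0, -0.001]
ft_force: [0.5, -1.2, -0.1]
finger_gap: 0.255
grip_force: 0.0
```

>>> send_rows:
  dp:
    - [0.0037,0.0634,0]
    - [0.0037,0.0634,0]
    - [0.0037,0.0634,0]
    - [0,0,0]
    - [0,0,0]
    - [0,0,0]
  turn: [0,0,0,0,0,0]
  jaw: [0.5,0.5,0.5,0.5,0.5,0.5]

```text
clock: 34.9
eef_pos: [0.5586, 0.3679, 0.336]
eef_rot: [0.031, 1.0, -0.001, -0.001]
ft_force: [0.3, -0.8, -0.1]
finger_gap: 0.257
grip_force: 0.0
```

```bash
python3 - <<'E'
from h import *
go(559.4,404,199,86);d=cap("wrist");save(d,"w6.png");P=cloud(d);I=d["pixels"].astype(int)
m=(P[...,0]>.45)&(P[...,0]<.68)&(P[...,1]>.37)&(P[...,1]<.45)&(P[...,2]>.2)&(P[...,2]<.25)&(abs(I[...,0]-I[...,2])<=25)
for b in blobs(d,P,m,60):print(np.argwhere(b).mean(0)[::-1].round(),b.sum(),*rect(P[b]),np.median(P[b],0))
E
```

```text
t 34.9 p [0.5586 0.3679 0.336 ] ydeg 86.49 F [ 0.3 -0.8 -0.1] gap 0.257 g 0.0 q7 0.66
dp frac [0.0019 0.0605 0.2283] turn frac 0.0055
[310. 188.] 2077 [553.  388.8] [ 37.4 109. ] 86.67 [0.54456285 0.39960053 0.21996286]
```

View pics/w6.png

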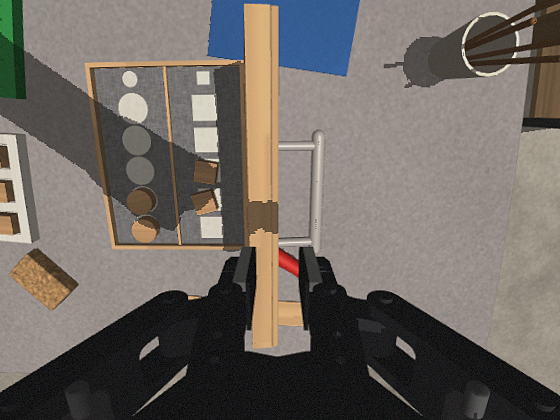

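The wrist view shows the lid edge at column 262 and the handle bar at column 318, rows 133 to 247.

```bash
python3 - <<'E'
from h import *
d=cap("wrist");P=cloud(d)
for v in (160,190,220):
    w=P[v,305:332]; i=np.argsort(-w[:,2])[:6]; print(np.median(w[i],0).round(4))
h=onplane(d,[[318,133],[317.5,247]],.224);print(h.mean(0))
print("edge",np.median(P[100:180,262],0))
go(559,h.mean(0)[1]*1000,199)
E
```

```text
[0.5239 0.4038 0.2208]
[0.5493 0.4015 0.2207]
[0.576  0.3998 0.2213]
[0.55110677 0.40209292 0.224     ]
edge [0.50320812 0.35939836 0.23821683]
t 35.0 p [0.5591 0.3669 0.3368] ydeg 86.39 F [-0.9 -0.  -0.4] gap 0.247 g 0.0 q7 0.66
dp frac [0.0038 0.0587 0.2297] turn frac None
```

>>> send_rows:
  dp:
    - [0.005,0.0283,0]
    - [0.005,0.0283,0]
    - [0,0,0.05]
    - [0,0,0.05]
    - [0,0,0]
    - [0,0,0]
  turn: [0,0,0,0,0,0]
  jaw: [0.5,0.5,0.5,0.5,0.5,0.5]

```text
clock: 35.5
eef_pos: [0.555, 0.4011, 0.277]
eef_rot: [0.031, 1.0, -0.001, -0.001]
ft_force: [0.2, -0.8, 1.7]
finger_gap: 0.254
grip_force: 0.0
```

```bash
python3 - <<'E'
from h import *
go(555,401.2,197)
E
```

```text
t 35.5 p [0.555  0.4011 0.277 ] ydeg 86.4 F [ 0.2 -0.8  1.7] gap 0.254 g 0.0 q7 0.59
dp frac [-0.0002  0.0005  0.1333] turn frac None
```

>>> send_rows:
  dp:
    - [0,0,0.045]
    - [0,0,0.045]
    - [0,0,0.043]
    - [0,0,0]
    - [0,0,0]
    - [0,0,0]
    - [0,0,0]
    - [0,0,0]
  turn: [0,0,0,0,0,0,0,0]
  jaw: [0.5,0.5,0.5,0.5,1,1,1,1]

```text
clock: 36.17
eef_pos: [0.5556, 0.4027, 0.1992]
eef_rot: [0.031, 1.0, 0.001, 0.001]
ft_force: [3.1, -0.0, 5.3]
finger_gap: 0.103
grip_force: 59.4
```

```bash
python3 - <<'E'
from h import *
s,_=pose()
f=np.radians(np.linspace(112.5,17.3,25));d=214.3/600
for i in range(0,24):print([0,float(round(d*(np.cos(f[i])-np.cos(f[i+1])),3)),float(round(-d*(np.sin(f[i+1])-np.sin(f[i])),3))],end=", " if i%8!=7 else "\n")
E
```

```text
t 36.17 p [0.5556 0.4027 0.1992] ydeg 86.44 F [ 3.1 -0.   5.3] gap 0.103 g 59.4 q7 0.56
[0, -0.023, -0.009], [0, -0.024, -0.007], [0, -0.024, -0.005], [0, -0.024, -0.004], [0, -0.025, -0.002], [0, -0.025, -0.0], [0, -0.025, 0.001], [0, -0.025, 0.003]
[0, -0.024, 0.005], [0, -0.024, 0.006], [0, -0.023, 0.008], [0, -0.023, 0.01], [0, -0.022, 0.011], [0, -0.021, 0.013], [0, -0.02, 0.014], [0, -0.019, 0.016]
[0, -0.018, 0.017], [0, -0.017, 0.018], [0, -0.016, 0.019], [0, -0.014, 0.02], [0, -0.013, 0.021], [0, -0.011, 0.022], [0, -0.01, 0.023], [0, -0.008, 0.023]
```

>>> send_rows:
  dp:
    - [0,-0.023,-0.009]
    - [0,-0.024,-0.007]
    - [0,-0.024,-0.005]
    - [0,-0.024,-0.004]
    - [0,-0.025,-0.002]
    - [0,-0.025,0]
    - [0,-0.025,0.001]
    - [0,-0.025,0.003]
  turn: [0,0,0,0,0,0,0,0]
  jaw: [1,1,1,1,1,1,1,1]

```text
clock: 36.83
eef_pos: [0.5481, 0.2861, 0.2128]
eef_rot: [0.031, 1.0, 0.001, 0.001]
ft_force: [9.3, 2.9, -6.6]
finger_gap: 0.104
grip_force: 60.9
```

>>> send_rows:
  dp:
    - [0,-0.024,0.005]
    - [0,-0.024,0.006]
    - [0,-0.023,0.008]
    - [0,-0.023,0.01]
    - [0,-0.022,0.011]
    - [0,-0.021,0.013]
    - [0,-0.02,0.014]
    - [0,-0.019,0.016]
  turn: [0,0,0,0,0,0,0,0]
  jaw: [1,1,1,1,1,1,1,1]

```text
clock: 37.5
eef_pos: [0.5411, 0.1788, 0.1612]
eef_rot: [0.031, 1.0, -0.0, 0.0]
ft_force: [3.7, 0.1, 3.7]
finger_gap: 0.104
grip_force: 61.3
```

>>> send_rows:
  dp:
    - [0,-0.018,0.017]
    - [0,-0.017,0.018]
    - [0,-0.016,0.019]
    - [0,-0.014,0.02]
    - [0,-0.013,0.021]
    - [0,-0.011,0.022]
    - [0,-0.01,0.023]
    - [0,-0.008,0.023]
  turn: [0,0,0,0,0,0,0,0]
  jaw: [1,1,1,1,1,1,1,1]

```text
clock: 38.17
eef_pos: [0.5371, 0.116, 0.0626]
eef_rot: [0.031, 1.0, 0.0, 0.0]
ft_force: [2.9, -2.9, 3.0]
finger_gap: 0.098
grip_force: 59.0
```

>>> send_rows:
  dp:
    - [0,0,0]
    - [0,0,0]
  turn: [0,0]
  jaw: [1,1]

```text
clock: 38.33
eef_pos: [0.5369, 0.1163, 0.0625]
eef_rot: [0.03, 1.0, 0.0, -0.0]
ft_force: [5.3, 4.0, -3.8]
finger_gap: 0.103
grip_force: 60.6
```

>>> send_rows:
  dp:
    - [0,0,0.004]
    - [0,0,0.003]
    - [0,0,0]
    - [0,0,0]
  turn: [0,0,0,0]
  jaw: [1,1,1,1]

```text
clock: 38.67
eef_pos: [0.5371, 0.1159, 0.0605]
eef_rot: [0.031, 1.0, -0.001, 0.0]
ft_force: [-11.5, -4.7, 37.2]
finger_gap: 0.105
grip_force: 65.0
```

Upward force of 37 N, so the lid is seated. I'll release and rise.

>>> send_rows:
  dp:
    - [0,0,-0.005]
    - [0,0,0]
    - [0,0,0]
    - [0,0,0]
    - [0,0,-0.04]
    - [0,0,-0.06]
    - [0,0,-0.06]
    - [0,0,-0.06]
  turn: [0,0,0,0,0,0,0,0]
  jaw: [1,0.5,0,0,0,0,0,0]

```text
clock: 39.33
eef_pos: [0.5364, 0.1162, 0.1954]
eef_rot: [0.03, 1.0, -0.0, -0.001]
ft_force: [0.2, -0.1, -0.5]
finger_gap: 0.499
grip_force: 0.0
```

>>> send_rows:
  dp:
    - [0,0,-0.03]
    - [0,0,0]
    - [0,0,0]
    - [0,0,0]
  turn: [0,0,0,0]
  jaw: [0,0,0,0]

```text
clock: 39.67
eef_pos: [0.5366, 0.1159, 0.2115]
eef_rot: [0.031, 1.0, -0.0, -0.001]
ft_force: [-0.4, -0.0, -0.2]
finger_gap: 0.5
grip_force: 0.0
```

```bash
python3 - <<'E'
from h import *
pose();d=cap("wrist");save(d,"w7.png");P=cloud(d)
m=(P[...,2]>.03)&(P[...,2]<.06)&(P[...,0]>.42)&(P[...,0]<.66)&(P[...,1]>.13)&(P[...,1]<.31)
q=P[m];A=np.c_[q[:,:2],np.ones(len(q))];c=np.linalg.lstsq(A,q[:,2],rcond=None)[0];print("lid tilt",c,q[:,2].mean())
show(blanks(d,lo=.022,hi=.036,box=(.4,.68,-.35,0)))
d=cap("scene");show(blanks(d,lo=.022,hi=.04,box=(.4,.7,-.35,0),minpx=30))
E
```

```text
t 39.67 p [0.5366 0.1159 0.2115] ydeg 86.48 F [-0.4 -0.  -0.2] gap 0.5 g 0.0 q7 1.02
lid tilt [-0.00153583 -0.00855087  0.04443485] 0.04174406366555847
px [108. 175.] mean [512.6 -62.7  30.2] rect [512.8 -62.7] [31.8 31.2] ang 82.2 fill 0.94 z 30.2
px [114. 223.] mean [566.7 -68.2  30.1] rect [566.9 -68.2] [31.8 31.4] ang 82.1 fill 0.9 z 30.1
px [118. 267.] mean [620.8 -75.1  29.9] rect [620.9 -74.3] [34.5 32. ] ang 82.0 fill 0.88 z 30.0
px [268. 151.] mean [ 451.5 -269.2   31.8] rect [ 452.3 -268.7] [42.7 35.2] ang 52.0 fill 0.84 z 31.9
px [253. 158.] mean [ 504.9 -271.4   31.5] rect [ 506.4 -271. ] [45.8 37.3] ang 53.3 fill 0.79 z 32.4
px [236. 166.] mean [ 560.4 -275.1   31.4] rect [ 560.5 -273.6] [44.4 36.8] ang 54.6 fill 0.81 z 31.9
px [297. 204.] mean [515.6 -60.9  32. ] rect [515.4 -60.6] [36.6 33.7] ang 80.7 fill 0.81 z 32.3
px [280. 213.] mean [569.6 -66.   31.9] rect [569.7 -64.2] [37.3 34.2] ang 84.4 fill 0.77 z 32.5
px [261. 221.] mean [622.7 -74.   31.5] rect [622.4 -72.5] [39.6 34.6] ang 84.5 fill 0.79 z 32.4
px [243. 240.] mean [691.1 -56.4  28.3] rect [688.7 -57.7] [24.  49.9] ang 2.8 fill 0.49 z 28.3
```

View pics/w7.png

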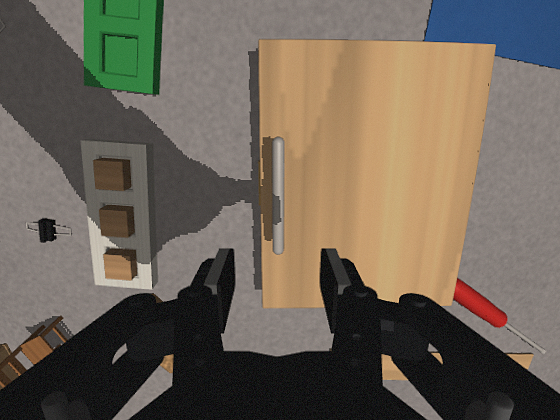

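The lid is shut: its tilt reads under 0.01 rad, and the bar is clear at (279,195). All six strays are in their cavities and the arm touches nothing, so I'm handing in.

```bash
python3 -c "
from station import job_done
print(job_done())"
```

```text
the job is handed in; nothing more can be done
None
```

I moved all six wrongly packed blanks (three round, three square) into their matching die cavities, left the rightly packed blanks in their lanes, shut the lid and handed the job in; the hand-in gave no verdict.

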